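Unpack a keeper-locked stone case

TASK

Take the wooden stone case apart in order: press the red thumb pad right down so that the brass keeper tips up out of the cover's way, slide the cover right across onto the case's deck up to the end stop, then lift out the white insert by its grey middle rib, with the three gem jars in it, and set it down gently, level, on the middle of the blue pad. Keep the insert level so that all three jars stay standing in it, and leave the loose palm stones alone.

Things in the scene. Friction and masses are not known exactly. Their poses are not given: they have to be found in the camera images.
- case: fixed brown wooden case, 308 mm long (x), 126 mm wide (y). Origin: on the table under the centre of its well; x: the way the cover slides off, z up. Well 130 x 102 mm inside, floor at z 6 mm, walls to z 42 mm. Along both sides of the well brass lips (z 50 to 55 mm, |y| 52.5 to 63 mm) hold the cover down: it can only slide
- deck (a point): centre of the top of the case's flat deck, beside the well (case x 150, z 42 mm, level with the cover's underside). The deck runs from case x 71 to 229 mm and ends in a stop that rises to z 52 mm
- keeper (a joint): tilt of the brass keeper, a rocking arm on the case's +y side, axis along the case's x, pivot at case x 78, y 70, z 61 mm. 0: level, its tooth (10 mm wide, y 32 to 41, down to z 45 mm) stands just in front of the cover's +x edge and lug and blocks it. Pressing the pad raises the value, to a stop at 0.6 rad; above 0.45 the tooth is clear. Friction holds it where left; 1.2 N on the pad moves it
- keeper_pad (a point): centre of the top of the keeper's red thumb pad (30 mm along the case's x, 28 mm along y), 44 mm outward (case +y) from the pivot and 68 mm above the table when level; fully pressed it has sunk 25 mm and swung up to 10 mm towards the case
- cover: loose light wooden cover, 138 (x) x 115 (y) x 6 mm, 0.12 kg, lying on the well's rim, x along the case's x. Origin: centre of its underside. On top a black push bar (see its point) and a black catch lug at x 63, y 38 mm (8 x 18 mm, top at z 14 mm). It slides from case x 0 to case x 160 mm, where it meets the end stop and the well is wholly open
- push_bar (a point): centre of the top of the cover's black push bar: 35 mm behind (-x) the cover's centre, 20 mm above the cover's underside; the bar is 10 mm thick in x, 50 mm long in y and stands 14 mm above the cover
- insert: loose white open insert tray, 126 (x) x 97 (y) x 28 mm, walls 2.5 mm, inner floor at z 2.5 mm, 0.10 kg empty, standing on the well's floor under the cover, x along the case's x. Origin: centre of its underside. At each x end two jar cells of 36 x 45 mm (one cell of the four is empty); in the middle the grip rib (see its point)
- rib (a point): centre of the top of the insert's grey grip rib, 34 mm above the insert's underside; the rib is 10 mm thick in y and 45 mm long in x. On each side of it is a finger space 44 mm (x) by 41 mm (y), down to the insert's floor 31 mm below, so the fingers must be only partly open (30 to 50 mm apart) when they go in
- gem_jar0: round gem jar, 33 mm across and 22 mm tall, black with a clear top, holding a green stone; stands loose in one of the insert's four cells. Origin: centre of its underside.
- gem_jar1: round gem jar, 33 mm across and 22 mm tall, black with a clear top, holding a blue stone; stands loose in one of the insert's four cells. Origin: centre of its underside.
- gem_jar2: round gem jar, 33 mm across and 22 mm tall, black with a clear top, holding a peach stone; stands loose in one of the insert's four cells. Origin: centre of its underside.
- pad: fixed blue felt pad with a thin white border, 150 (x) x 180 (y) x 4 mm, on the table. Origin: centre of its underside. The insert may stand on it in any yaw
- palm_stone1: loose greenish palm stone, 48 x 48 x 20 mm, bystander on the far side of the table; origin at the centre of its underside
- palm_stone3: loose pink palm stone, 46 x 33 x 21 mm, bystander on the left of the case; origin at the centre of its underside

How it is judged:
By the outcome, as a careful person would: the job done as asked, in the order asked, and still so for the second after the job is handed in, with the robot touching nothing.
It also fails if it takes over 64 s, if anything falls off the work surface, if the arm or the gripper's body presses on something with over 40 N, if the wrist force passes 120 N, or if a joint passes its speed limit or range.

ROBOT

A 6-joint arm with a two-finger parallel gripper is mounted at the origin on a cart in front of the work surface, level with it; the furniture and walls round the work are solid. World frame = base frame: x ahead of the robot, y to its left, z up, the work surface at z = 0. Lengths are in m, angles in rad, forces in N, time in s.
With the tool pointing down it reaches from about 0.35 to 0.975 m from the base axis. Payload 4.9 kg.
Tool frame: the origin (TCP) lies between the finger pads; the fingertips stand 19 mm ahead of it and the grasp point (between the pads) is the TCP; z points along the fingers, y is the direction in which the jaws open and shut (so a half turn about z gives the same grasp; the last joint's range is limited). The gripper opens to 85 mm and grips with 20 to 120 N. Pads are 22 mm wide; open, the fingers measure 114 mm over their backs; the gripper's body (76 mm by 85 mm) begins 54 mm behind the grasp point. The pads swing forward as they close: fully open they stand 13 mm farther back than shut.
Start: joints at [-1.273, 0.053, 1.613, -0, 1.476, -0.119], TCP at [0.253, -0.571, 0.25] pointing down, gripper open.
Joint ranges: [-3.01, 3.01], [-1.01, 2.22], [0.06, 2.58], [-1.02, 4.17], [0.09, 2.62], [-3.14, 3.14]. Speed limits (rad/s): [2.57, 2.57, 3.14, 3.14, 3.14, 3.14].

INTERFACE

Orientations are given as a unit quaternion [w, x, y, z].
In Python, from plant import state, grab_frame, calibration, job_done gives the robot as it stands. The module is installed in compiled form; this text tells all that it offers.
- The arm moves only by the tool servo_tool, never from a script. Its argument "deltas" is a list that holds one entry, the list of rows, each a list of 5 numbers: the finger opening in mm, from 0 to 85.4, then the shift along the world's x, y, z in mm, then the turn about the world's z in units of 6 degrees (1.0 is 6 degrees). A call has 1 to 5 rows; each row is the pose to reach, as a shift and turn from the pose commanded when the call began; what a row does not reach only later rows make up. A row lasts 1/8 s, in which the tool goes at most 62.5 mm and 10.7 degrees, less where a joint would pass 70% of its speed; a pose out of reach is approached as far as the arm can. A call with a gripper value outside its range is refused whole. The fingers move at their own pace and stop on an object; the grip force is fixed at half the most. Time passes only in rows, so rows that repeat a pose let the fingers close. It gives the time, the measured TCP pose, the force and the opening at its end, in the units of the state.
- state(): the state, without advancing time (a new reading comes with each control period).
- grab_frame(name): name is "scene" or "top"; returns the picture (400x640x3 uint8, red, green, blue); there is no depth.
- calibration(name): a dict with "intrinsics" (3x3 intrinsics, pixels), "k1" (the pictures are not rectified: a ray, as slopes to the right and down, at radius r is drawn at 1 + k1 r^2 times it, then the intrinsics apply), "world_from_camera" (4x4, takes a point from camera to world coordinates). Camera axes: x right, y down, z forward; pixel columns grow to the right and rows downward; lengths in m; the calibration is good to about 2 mm. A picture is of the moment at which its call begins. calibration takes no time and is no camera call.
- job_done(): hands the job in, once; it reports no verdict.
The state is a dict: "time": time; "joint_pos": joint angles; "joint_vel": joint speeds; "joint_efforts": joint torques, N m; "tool_pos": TCP position; "tool_rot": TCP orientation; "contact_force": force on the tool from outside, world axes, zero at the start; "ft_torque": the same for the moment, N m; "gripper_width": opening from 0.0 (shut) to 1.0 (fully open).
Only numpy, scipy, OpenCV 4.12 (cv2) and the standard library are available. Lean on these libraries where they do the work, as an engineer would, in place of code of your own. Each camera call takes 0.05 s, during which the arm holds its last target.

## Working session

There is one attempt and no reset: what is moved stays moved. The work goes in short steps, Python scripts to look and compute and a tool call to move; the robot and the scene stay as the last step left them, time stands still between calls to the robot, and variables do not carry over. Pictures are saved under pics/ and viewed, and the job is handed in when it is done.

Besides the shell and the picture viewer there is one more tool, called after ">>>" by a JSON object that holds its "fn" and its "kwargs". servo_tool: Moves the arm, as the interface text tells. Its arguments: {"type":"object","properties":{"deltas":{"type":"array","items":{"type":"array","items":{"type":"array","items":{"type":"number"}}}}},"required":["deltas"]}

```bash
mkdir -p pics; cat > h.py <<'E'
import numpy as np, cv2
from plant import state, grab_frame, calibration
def ray(name,uv):
    c=calibration(name);K=np.array(c["intrinsics"]);T=np.array(c["world_from_camera"]);k=c["k1"]
    uv=np.atleast_2d(np.array(uv,float))
    d=np.stack([(uv[:,0]-K[0,2])/K[0,0],(uv[:,1]-K[1,2])/K[1,1]],1)
    s=d.copy()
    for _ in range(30): s=d/(1+k*(s**2).sum(1,keepdims=True))
    v=np.c_[s,np.ones(len(s))]@T[:3,:3].T
    return T[:3,3],v
def onz(name,uv,z):
    o,v=ray(name,uv); return o+v*((z-o[2])/v[:,2])[:,None]
def proj(name,P):
    c=calibration(name);K=np.array(c["intrinsics"]);T=np.array(c["world_from_camera"]);k=c["k1"]
    p=(np.atleast_2d(P)-T[:3,3])@T[:3,:3]; s=p[:,:2]/p[:,2:]; s=s*(1+k*(s**2).sum(1,keepdims=True))
    return np.c_[s[:,0]*K[0,0]+K[0,2],s[:,1]*K[1,1]+K[1,2]]
def snap(name,f):
    im=grab_frame(name); cv2.imwrite(f"pics/{f}.png",im[:,:,::-1]); return im
E
python3 - <<'E'
from h import *
for n in("scene","top"):
    snap(n,n+"0"); c=calibration(n); print(n,np.round(c["world_from_camera"],3),c["k1"],c["intrinsics"])
print(state())
E
```

```text
scene [[-0.751 -0.334  0.569 -0.049]
 [-0.66   0.404 -0.634  0.748]
 [-0.018 -0.852 -0.524  0.692]
 [ 0.     0.     0.     1.   ]] -0.14007176050750011 [[498.55388062   0.         320.02784585]
 [  0.         498.55388062 195.43834921]
 [  0.           0.           1.        ]]
top [[-0.012 -0.995  0.099  0.511]
 [-1.     0.01  -0.017  0.033]
 [ 0.016 -0.099 -0.995  1.115]
 [ 0.     0.     0.     1.   ]] 0.006831326639717877 [[415.86529132   0.         322.4635222 ]
 [  0.         415.86529132 199.81978747]
 [  0.           0.           1.        ]]
{'time': 0.1, 'joint_pos': array([-1.27301754e+00,  5.33113448e-02,  1.61416759e+00,  3.67205106e-07,
        1.47599748e+00, -1.18986293e-01]), 'joint_vel': array([-0.00099865, -0.00036374, -0.00368967,  0.00251339,  0.00196788,
        0.00023765]), 'joint_efforts': array([-9.67037249e-05, -3.94907248e+01, -3.71361494e+01, -1.06938487e-04,
        3.92335976e-03, -1.08985665e-05]), 'tool_pos': array([ 0.25285395, -0.57098612,  0.2491667 ]), 'tool_rot': array([-9.38136656e-04,  9.78366380e-01,  2.06877594e-01, -8.39065291e-05]), 'contact_force': array([ 0.15644937, -0.45743354,  0.85622581]), 'ft_torque': array([0.00719182, 0.00231015, 0.03797388]), 'gripper_width': 0.9987970916442328}
```

View pics/scene0.png

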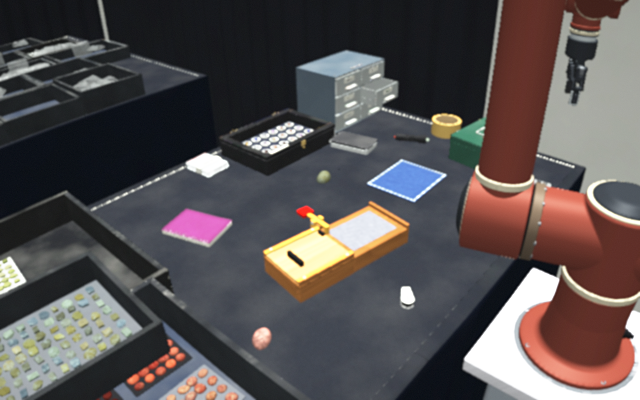

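View pics/top0.png

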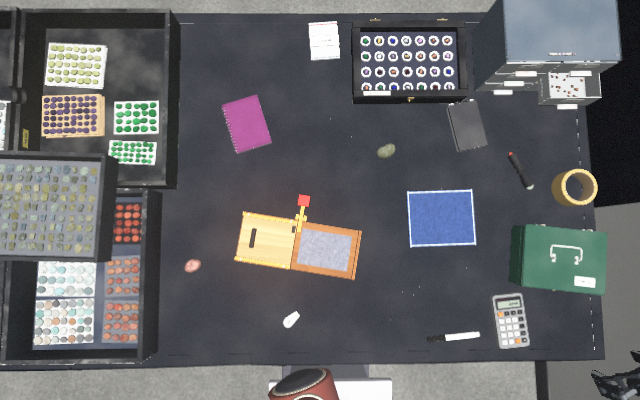

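The top view shows the case at about (300,245), sliding to the right. The red pad is at (304,200), the bar at (254,238) and the blue pad at (442,218). Next I measure them.

```bash
python3 - <<'E'
from h import *
im={n:cv2.imread(f"pics/{n}0.png") for n in("scene","top")}
def comp(mask,roi):
    m=np.zeros_like(mask);x0,y0,x1,y1=roi;m[y0:y1,x0:x1]=mask[y0:y1,x0:x1]
    n,l,s,c=cv2.connectedComponentsWithStats(m.astype(np.uint8));i=1+s[1:,4].argmax();return c[i],s[i],(l==i)
t=im["top"];hsv=cv2.cvtColor(t,cv2.COLOR_BGR2HSV);H,S,V=[hsv[...,i].astype(int) for i in range(3)]
red=((H<6)|(H>174))&(S>170)&(V>120)
c,s,m=comp(red,(290,185,320,215));print("red",c,s,onz("top",c,.068)); 
print(cv2.minAreaRect(np.argwhere(m)[:,::-1].astype(np.float32)))
bl=(V<70);c,s,m=comp(bl,(243,222,265,255));r=cv2.minAreaRect(np.argwhere(m)[:,::-1].astype(np.float32));print("bar",c,s,r,onz("top",c,.062));b=cv2.boxPoints(r);print(onz("top",b,.062))
blue=(H>100)&(H<125)&(S>120)&(V>80);c,s,m=comp(blue,(400,180,485,255));r=cv2.minAreaRect(np.argwhere(m)[:,::-1].astype(np.float32));print("pad",c,r,onz("top",c,.004));print(onz("top",cv2.boxPoints(r),.004))
wood=(H>8)&(H<30)&(S>80)&(V>90);c,s,m=comp(wood,(225,200,375,290));
gray=(S<60)&(V>100);c,s,m=comp(gray,(293,222,360,285));r=cv2.minAreaRect(np.argwhere(m)[:,::-1].astype(np.float32));print("deck",c,r,onz("top",c,.042));print(onz("top",cv2.boxPoints(r),.042))
cv2.imwrite("pics/topz.png",cv2.resize(t[180:300,220:380],None,fx=5,fy=5,interpolation=cv2.INTER_CUBIC))
cv2.imwrite("pics/scz.png",cv2.resize(im["scene"][190:310,250:420],None,fx=4.7,fy=4.7,interpolation=cv2.INTER_CUBIC))
E
```

```text
red [309. 201.] [309 200   1   3   3] [[0.61200666 0.04925767 0.068     ]]
((309.0, 201.0), (2.0, 0.0), -90.0)Traceback (most recent call last):
  File "<stdin>", line 10, in <module>
  File "<stdin>", line 5, in comp
ValueError: attempt to get argmax of an empty sequence
```

```bash
python3 - <<'E'
from h import *
im={n:cv2.imread(f"pics/{n}0.png") for n in("scene","top")}
t=im["top"];hsv=cv2.cvtColor(t,cv2.COLOR_BGR2HSV)
print(hsv[200,300:310].tolist(),hsv[238,248:260].tolist(),hsv[218,440],hsv[250,330],hsv[250,270],hsv[250,297])
cv2.imwrite("pics/topz.png",cv2.resize(t[180:300,220:380],None,fx=5,fy=5,interpolation=cv2.INTER_CUBIC))
cv2.imwrite("pics/scz.png",cv2.resize(im["scene"][190:310,250:420],None,fx=4.7,fy=4.7,interpolation=cv2.INTER_CUBIC))
E
```

```text
[[2, 141, 255], [2, 143, 255], [2, 138, 255], [2, 138, 255], [2, 135, 255], [2, 135, 255], [2, 135, 255], [2, 134, 255], [2, 136, 255], [1, 172, 254]] [[25, 64, 254], [24, 72, 254], [16, 98, 174], [8, 42, 97], [0, 29, 105], [3, 29, 106], [14, 109, 103], [23, 77, 252], [24, 71, 254], [24, 69, 254], [24, 68, 254], [23, 70, 253]] [111 126 188] [118  16 207] [ 22  81 251] [ 15 131 237]
```

View pics/topz.png

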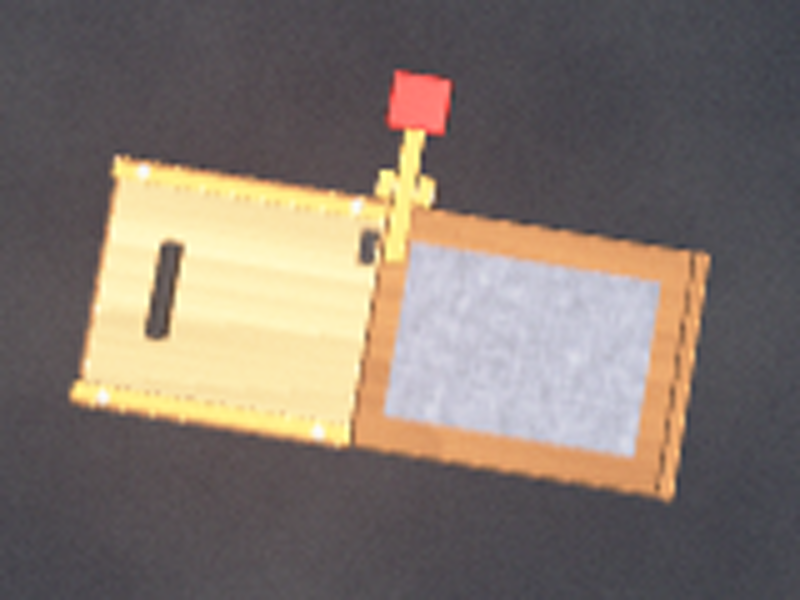

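View pics/scz.png

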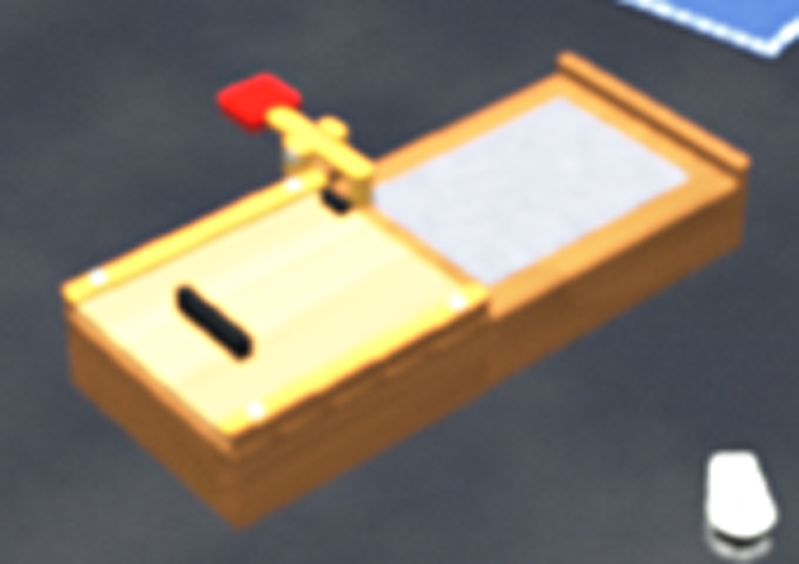

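```bash
cat > m.py <<'E'
from h import *
def comp(mask,roi):
    m=np.zeros(mask.shape,np.uint8);x0,y0,x1,y1=roi;m[y0:y1,x0:x1]=mask[y0:y1,x0:x1]
    n,l,s,c=cv2.connectedComponentsWithStats(m);i=1+s[1:,4].argmax();return c[i],s[i],np.argwhere(l==i)[:,::-1].astype(np.float32)
def hsv(img):
    h=cv2.cvtColor(img,cv2.COLOR_BGR2HSV).astype(int);return h[...,0],h[...,1],h[...,2]
E
python3 - <<'E'
from m import *
np.set_printoptions(precision=4,suppress=True)
t=cv2.imread("pics/top0.png");H,S,V=hsv(t)
c,s,p=comp(((H<6)|(H>174))&(S>100)&(V>150),(290,185,320,215));r=cv2.minAreaRect(p);print("red",c,s[4],r,onz("top",c,.068)[0])
c,s,p=comp((V<140)&(S<110),(243,222,265,255));r=cv2.minAreaRect(p);print("bar",c,s[4],r,onz("top",c,.060)[0])
v=cv2.fitLine(p,cv2.DIST_L2,0,.01,.01).ravel();print(v)
c,s,p=comp((H>100)&(H<125)&(S>90)&(V>80),(400,180,485,255));r=cv2.minAreaRect(p);print("pad",c,s[4],onz("top",[r[0]],.004));print(onz("top",cv2.boxPoints(r),.004))
c,s,p=comp((S<50)&(V>150),(293,222,360,285));r=cv2.minAreaRect(p);b=onz("top",cv2.boxPoints(r),.042);print("deckfelt",onz("top",[r[0]],.042));print(b,np.linalg.norm(np.diff(b,axis=0),axis=1))
# hand-picked corners from zoom: case outer top corners
zz=lambda x,y:(220+(x+.5)/5-.5,180+(y+.5)/5-.5)
for n,uv,z in[("stop far",(709,255),.052),("stop near",(672,500),.052),("lip far-left",(117,157),.055),("lip near-left",(71,400),.055),("seam far",(413,208),.042),("seam near",(355,445),.042)]:
    print(n,onz("top",zz(*uv),z)[0])
s_=cv2.imread("pics/scene0.png");H,S,V=hsv(s_)
c,s,p=comp(((H<6)|(H>174))&(S>150)&(V>100),(290,200,318,222));print("red scene",c,s[4],onz("scene",c,.068)[0])
c,s,p=comp((V<60),(285,245,306,268));print("bar scene",c,s[4],onz("scene",c,.060)[0])
c,s,p=comp((H>100)&(H<125)&(S>90)&(V>80),(360,150,455,205));r=cv2.minAreaRect(p);print("pad scene",c,onz("scene",c,.004)[0])
E
```

```text
red [303.3158 200.1128] 133 ((303.39190673828125, 200.14865112304688), (11.672327995300293, 11.343530654907227), 9.462322235107422) [0.6144 0.0636 0.068 ]
bar [252.2338 237.8052] 77 ((252.18917846679688, 237.8648681640625), (4.274373531341553, 18.412687301635742), 9.462322235107422) [0.5211 0.1931 0.06  ]
[  0.185   -0.9827 252.2338 237.8052]
pad [440.9117 217.8173] 3125 [[ 0.5693 -0.3036  0.004 ]]
[[ 0.635  -0.2187  0.004 ]
 [ 0.6401 -0.3886  0.004 ]
 [ 0.5043 -0.3876  0.004 ]
 [ 0.4995 -0.2197  0.004 ]]
deckfelt [[0.4899 0.012  0.042 ]]
[[ 0.4575  0.0835  0.042 ]
 [ 0.5453  0.0682  0.042 ]
 [ 0.5225 -0.0601  0.042 ]
 [ 0.4349 -0.0437  0.042 ]] [0.0891 0.1303 0.0891]
stop far [ 0.5362 -0.0836  0.052 ]
stop near [ 0.4132 -0.0623  0.052 ]
lip far-left [0.5894 0.2176 0.055 ]
lip near-left [0.4671 0.2398 0.055 ]
seam far [0.5624 0.0676 0.042 ]
seam near [0.442 0.098 0.042]
red scene [303.88  210.856] 125 [0.6128 0.0672 0.068 ]
bar scene [295.0339 258.4915] 59 [0.5162 0.1979 0.06  ]
pad scene [406.971  179.3591] [ 0.5685 -0.3018  0.004 ]
```

>>> {"fn": "servo_tool", "kwargs": {"deltas": [[[0,24,42,0,0.6],[0,48,85,0,1.2],[0,72,127,0,1.8],[0,96,170,0,2.4],[0,120,212,0,3.1]]]}}

```text
time: 0.72
tool_pos: [0.3734, -0.3578, 0.2497]
tool_rot: [-0.0, 0.932, 0.363, -0.0]
contact_force: [1.3, -0.2, 0.1]
gripper_width: 0.003
```

>>> {"fn": "servo_tool", "kwargs": {"deltas": [[[0,24,42,0,0.6],[0,48,85,0,1.2],[0,72,127,0,1.8],[0,96,170,0,2.4],[0,120,212,0,3.1]]]}}

```text
time: 1.35
tool_pos: [0.4934, -0.1458, 0.2499]
tool_rot: [-0.0, 0.861, 0.509, -0.0]
contact_force: [0.7, -0.1, -0.8]
gripper_width: 0.001
```

>>> {"fn": "servo_tool", "kwargs": {"deltas": [[[0,24,42,-10,0.6],[0,48,85,-20,1.2],[0,72,127,-40,1.8],[0,96,170,-60,2.4],[0,119,212,-80,3.1]]]}}

```text
time: 1.98
tool_pos: [0.6124, 0.0661, 0.1692]
tool_rot: [-0.0, 0.767, 0.642, -0.0]
contact_force: [0.1, 0.1, -0.2]
gripper_width: 0.0
```

```bash
python3 - <<'E'
from h import *
a=snap("scene","s1")
cv2.imwrite("pics/s1z.png",cv2.resize(a[130:290,240:430,::-1],None,fx=4,fy=3.7))
E
```

```text
(no output)
```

View pics/s1z.png

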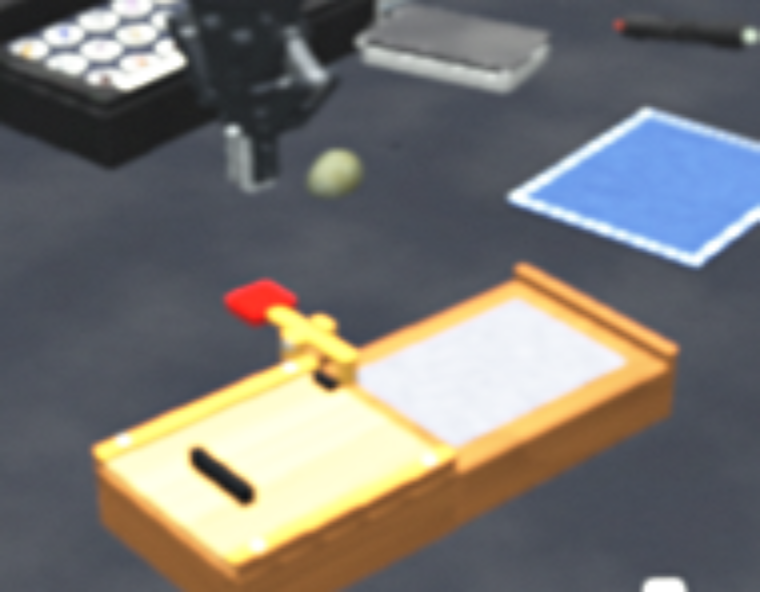

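The shut fingers, with their tip near zoom (250,188), hang over the red pad at (260,300). I'll descend.

>>> {"fn": "servo_tool", "kwargs": {"deltas": [[[0,0,0,-30,0],[0,0,0,-50,0],[0,0,0,-65,0],[0,0,0,-72,0],[0,0,0,-72,0]]]}}

```text
time: 2.65
tool_pos: [0.612, 0.0642, 0.0982]
tool_rot: [-0.0, 0.768, 0.64, -0.0]
contact_force: [0.6, 0.1, 0.3]
gripper_width: 0.002
```

```bash
python3 - <<'E'
from h import *
p=state()["tool_pos"]; print(p, proj("scene",p-[0,0,.019]),proj("scene",[.6128,.0672,.068]))
a=snap("scene","s2")
cv2.imwrite("pics/s2z.png",cv2.resize(a[170:250,260:360,::-1],None,fx=7,fy=7,interpolation=cv2.INTER_CUBIC))
a=snap("top","t2")
cv2.imwrite("pics/t2z.png",cv2.resize(a[160:280,220:380,::-1],None,fx=5,fy=5,interpolation=cv2.INTER_CUBIC))
E
```

```text
[0.61195851 0.06423958 0.09821329] [[304.87170499 206.30953982]] [[303.88775585 210.86168906]]
```

View pics/s2z.png

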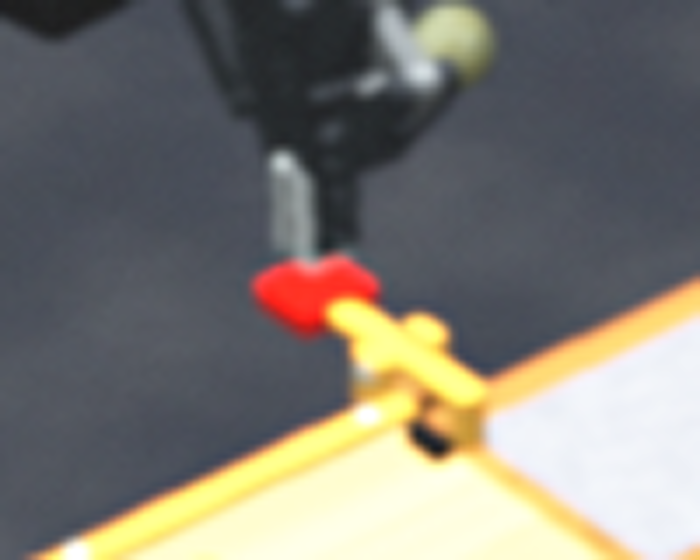

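View pics/t2z.png

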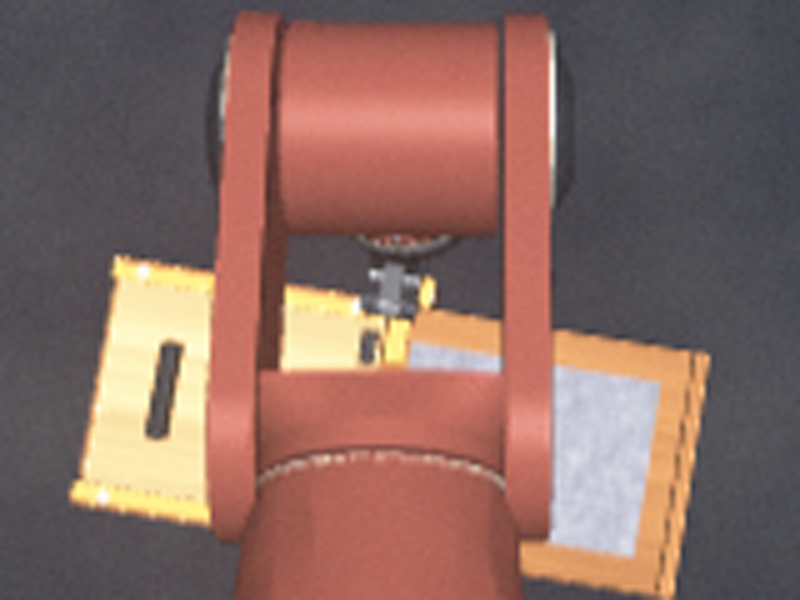

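>>> {"fn": "servo_tool", "kwargs": {"deltas": [[[0,-1,0,-8,0],[0,-2,0,-15,0],[0,-3,0,-22,0],[0,-3,0,-28,0],[0,-3,0,-34,0]]]}}

```text
time: 3.38
tool_pos: [0.6095, 0.0645, 0.0651]
tool_rot: [0.0, 0.768, 0.641, 0.0]
contact_force: [1.5, -0.4, 14.4]
gripper_width: -0.002
```

>>> {"fn": "servo_tool", "kwargs": {"deltas": [[[0,0,0,-1,0],[0,0,0,-2,0],[0,0,0,-3,0]]]}}

```text
time: 3.75
tool_pos: [0.6111, 0.0644, 0.0642]
tool_rot: [0.001, 0.768, 0.641, 0.001]
contact_force: [-0.2, 0.4, 14.5]
gripper_width: -0.002
```

```bash
python3 - <<'E'
from h import *
a=snap("scene","s3")
cv2.imwrite("pics/s3z.png",cv2.resize(a[170:250,260:360,::-1],None,fx=7,fy=7,interpolation=cv2.INTER_CUBIC))
print(state()["tool_pos"],state()["contact_force"])
E
```

```text
[0.61101934 0.06443161 0.06424099] [-1.90451454 -0.3624721  11.59295651]
```

View pics/s3z.png

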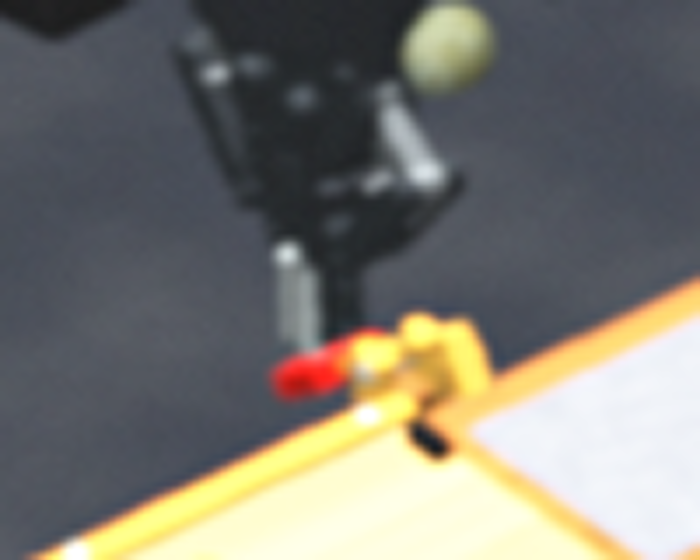

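The tooth is up and clear of the lug, and the pad is on its stop (14 N). I'll lift off and move behind the push bar.

>>> {"fn": "servo_tool", "kwargs": {"deltas": [[[0,0,0,15,0],[0,0,0,50,0],[0,0,0,90,0],[0,-10,20,110,0],[0,-25,55,110,0]]]}}

```text
time: 4.42
tool_pos: [0.5842, 0.1204, 0.1732]
tool_rot: [0.001, 0.768, 0.64, 0.001]
contact_force: [0.3, 0.4, -0.2]
gripper_width: -0.001
```

>>> {"fn": "servo_tool", "kwargs": {"deltas": [[[0,-20,38,0,0],[0,-40,75,0,0],[0,-57,108,0,0],[0,-57,108,0,0]]]}}

```text
time: 4.92
tool_pos: [0.5242, 0.2299, 0.17]
tool_rot: [-0.001, 0.766, 0.642, -0.001]
contact_force: [1.2, -0.1, -0.5]
gripper_width: 0.005
```

```bash
python3 - <<'E'
from h import *
a=snap("scene","s4")
cv2.imwrite("pics/s4z.png",cv2.resize(a[170:310,240:420,::-1],None,fx=4.2,fy=4.2,interpolation=cv2.INTER_CUBIC))
print(state()["tool_pos"],state()["contact_force"])
E
```

```text
[0.52512333 0.22882867 0.17019674] [ 0.07559002 -1.41237591 -0.41896684]
```

View pics/s4z.png

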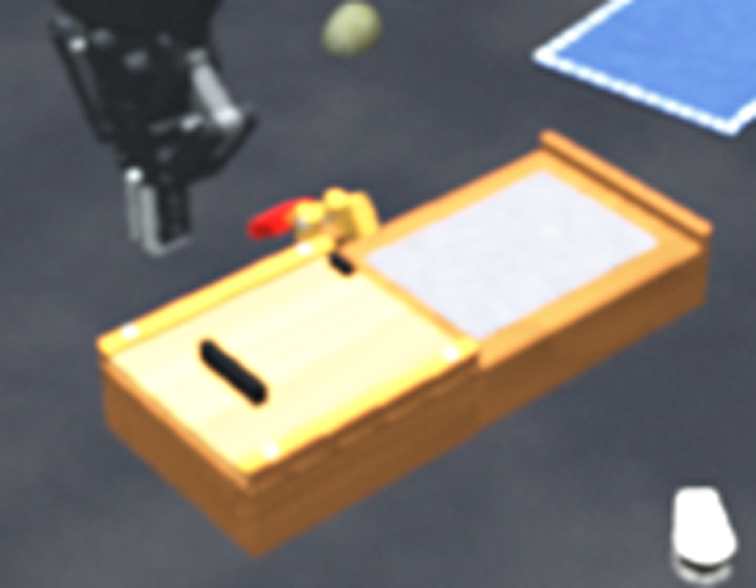

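>>> {"fn": "servo_tool", "kwargs": {"deltas": [[[0,0,0,-30,0],[0,0,0,-60,0],[0,0,0,-80,0],[0,0,0,-93,0],[0,0,0,-98,0]]]}}

```text
time: 5.6
tool_pos: [0.5269, 0.2273, 0.0726]
tool_rot: [-0.0, 0.768, 0.64, -0.0]
contact_force: [0.1, 0.1, -0.8]
gripper_width: 0.002
```

```bash
python3 - <<'E'
from h import *
a=snap("scene","s5")
cv2.imwrite("pics/s5z.png",cv2.resize(a[190:310,240:400,::-1],None,fx=4.8,fy=4.8,interpolation=cv2.INTER_CUBIC))
print(state()["tool_pos"],state()["contact_force"])
E
```

```text
[0.52693876 0.22732602 0.07262832] [ 0.3000477   0.3029924  -1.15513568]
```

View pics/s5z.png

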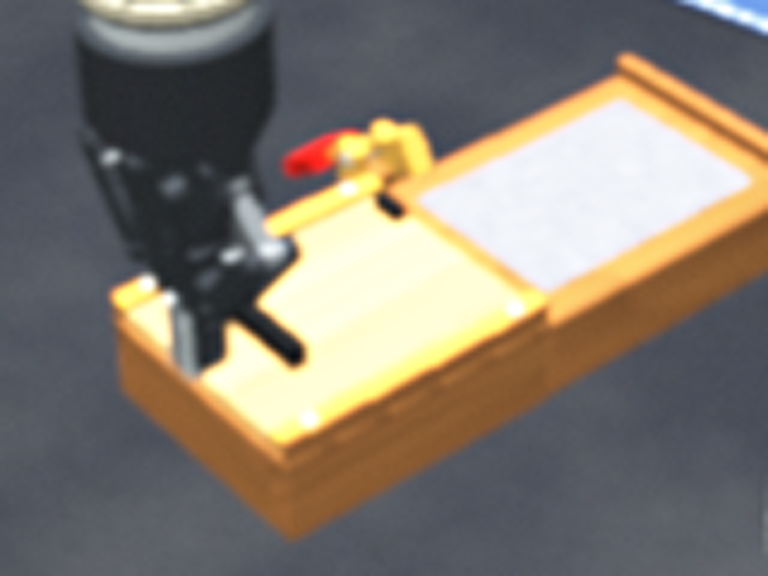

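>>> {"fn": "servo_tool", "kwargs": {"deltas": [[[0,-9,2,0,0],[0,-11.6,-12.8,0,0],[0,-14.2,-27.6,0,0],[0,-16.9,-42.3,0,0],[0,-19.5,-57.1,0,0]]]}}

```text
time: 6.28
tool_pos: [0.5079, 0.1696, 0.0741]
tool_rot: [0.0, 0.768, 0.64, 0.001]
contact_force: [0.1, 3.3, 2.9]
gripper_width: 0.0
```

```bash
python3 - <<'E'
from h import *
a=snap("scene","s6")
cv2.imwrite("pics/s6z.png",cv2.resize(a[190:310,240:400,::-1],None,fx=4.8,fy=4.8,interpolation=cv2.INTER_CUBIC))
print(state()["tool_pos"],state()["contact_force"])
E
```

```text
[0.50739011 0.16800542 0.07360009] [ 1.1747434   0.09847323 -0.48747753]
```

View pics/s6z.png

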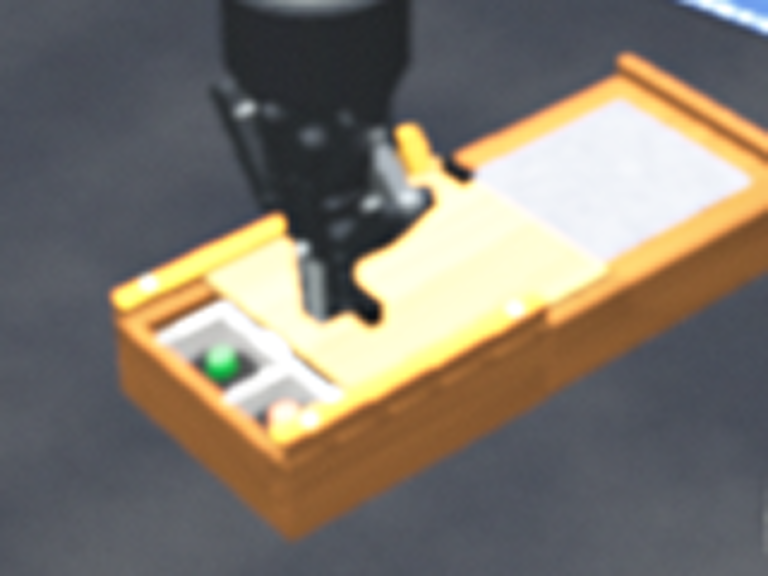

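>>> {"fn": "servo_tool", "kwargs": {"deltas": [[[0,-2.6,-14.8,0,0],[0,-5.2,-29.5,0,0],[0,-7.9,-44.3,0,0],[0,-10.5,-59.1,0,0],[0,-12.2,-69,0,0]]]}}

```text
time: 6.95
tool_pos: [0.4953, 0.1003, 0.0734]
tool_rot: [0.0, 0.768, 0.64, 0.0]
contact_force: [0.2, 2.4, 1.8]
gripper_width: 0.0
```

>>> {"fn": "servo_tool", "kwargs": {"deltas": [[[0,-1.7,-9.8,0,0],[0,-3.5,-19.7,0,0],[0,-5.2,-29.5,0,0],[0,-6,-34,0,0],[0,-6,-34,0,0]]]}}

```text
time: 7.58
tool_pos: [0.4889, 0.0668, 0.0729]
tool_rot: [0.0, 0.768, 0.641, -0.001]
contact_force: [-0.1, -1.4, 0.3]
gripper_width: 0.0
```

```bash
python3 - <<'E'
from h import *
a=snap("scene","s7")
cv2.imwrite("pics/s7z.png",cv2.resize(a[170:310,260:430,::-1],None,fx=4.2,fy=4.2,interpolation=cv2.INTER_CUBIC))
print(state()["tool_pos"],state()["contact_force"])
E
```

```text
[0.48879611 0.0669863  0.07280349] [ 0.36283153 -0.00728966 -0.28436248]
```

View pics/s7z.png

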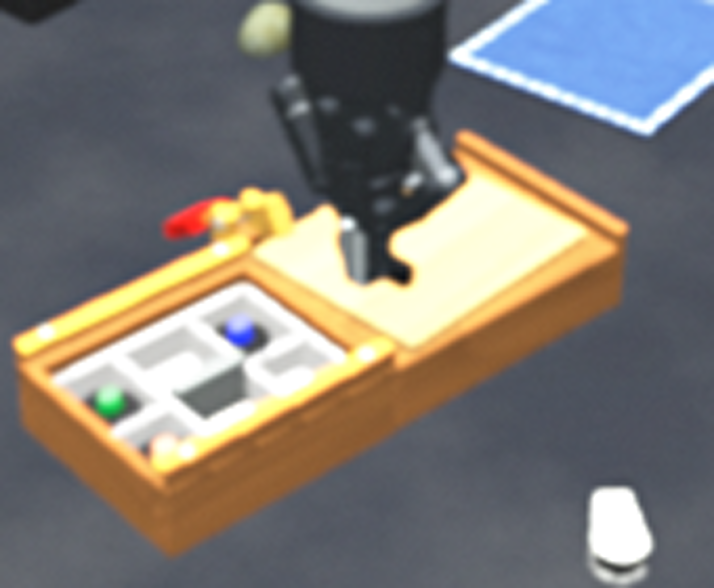

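>>> {"fn": "servo_tool", "kwargs": {"deltas": [[[0,-0.9,-5,0,0],[0,-1.6,-9,0,0],[0,-1.9,-11,0,0],[0,-2.1,-12,0,0],[0,-2.3,-13,0,0]]]}}

```text
time: 8.25
tool_pos: [0.4895, 0.0565, 0.0748]
tool_rot: [0.0, 0.768, 0.64, 0.004]
contact_force: [5.4, 10.5, 0.6]
gripper_width: -0.001
```

>>> {"fn": "servo_tool", "kwargs": {"deltas": [[[0,-0.2,-1,0,0],[0,-0.4,-2,0,0],[0,-0.5,-3,0,0]]]}}

```text
time: 8.62
tool_pos: [0.4909, 0.055, 0.0762]
tool_rot: [0.0, 0.768, 0.64, 0.008]
contact_force: [9.7, 17.8, 1.8]
gripper_width: 0.002
```

>>> {"fn": "servo_tool", "kwargs": {"deltas": [[[0,3,10,0,0],[0,3,15,20,0],[0,3,15,60,0],[0,3,35,110,0],[0,3,65,130,0]]]}}

```text
time: 9.25
tool_pos: [0.4908, 0.1163, 0.2068]
tool_rot: [0.002, 0.768, 0.64, 0.002]
contact_force: [0.7, -0.0, 0.4]
gripper_width: -0.003
```

>>> {"fn": "servo_tool", "kwargs": {"deltas": [[[0,5,50,0,0],[0,10,100,0,0],[0,10,150,0,0],[0,10,190,0,0],[0,10,190,0,0]]]}}

```text
time: 9.88
tool_pos: [0.4989, 0.3081, 0.2026]
tool_rot: [0.0, 0.767, 0.642, -0.001]
contact_force: [-0.9, -0.1, -0.5]
gripper_width: -0.002
```

```bash
python3 - <<'E'
from h import *
a=snap("scene","s8")
cv2.imwrite("pics/s8z.png",cv2.resize(a[170:310,250:430,::-1],None,fx=4.2,fy=4.2,interpolation=cv2.INTER_CUBIC))
a=snap("top","t8")
cv2.imwrite("pics/t8z.png",cv2.resize(a[170:290,220:380,::-1],None,fx=5,fy=5,interpolation=cv2.INTER_CUBIC))
print(state()["tool_pos"],state()["contact_force"])
E
```

```text
[0.4991953  0.30600111 0.20261596] [ 0.50529871 -0.51945477  0.96547614]
```

View pics/s8z.png

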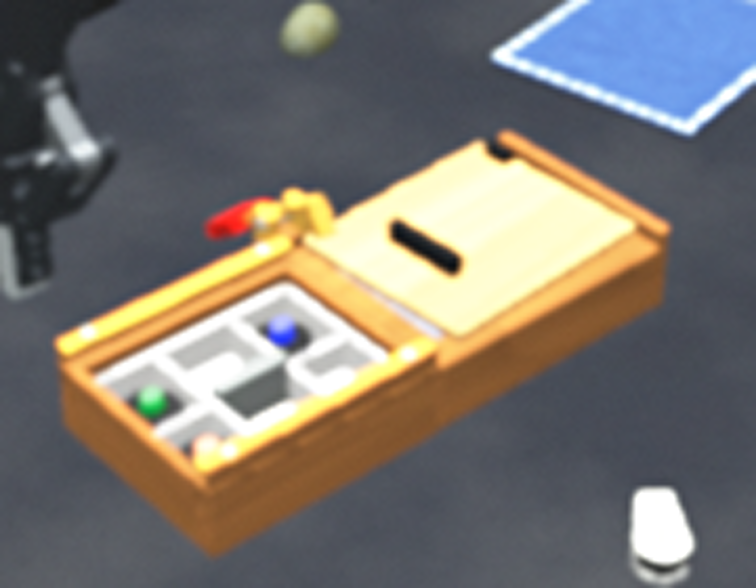

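View pics/t8z.png

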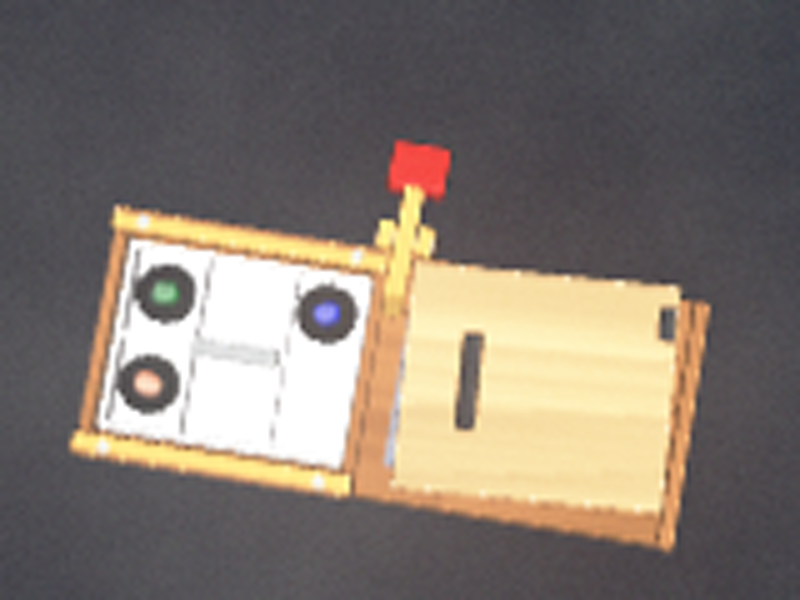

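The cover is across but skewed by about 4°. Its −y corner meets the stop and its +y corner, near zoom (680,287), lags about 5 mm. I'll nudge the +y end of the bar.

```bash
cat >> m.py <<'E'
np.set_printoptions(precision=4,suppress=True)
O=np.array([.515,.160]);th=np.deg2rad(10.1);ex=np.array([-np.sin(th),-np.cos(th)]);ey=np.array([np.cos(th),-np.sin(th)])
def tocase(p): d=np.atleast_2d(p)[:,:2]-O; return np.c_[d@ex,d@ey]*1000
def toworld(x,y): return O+(x*ex+y*ey)/1000
def zz(x,y): return (220+(x+.5)/5-.5,170+(y+.5)/5-.5)
E
python3 - <<'E'
from m import *
t=cv2.imread("pics/t8.png");H,S,V=hsv(t)
c,s,p=comp((V<140)&(S<110),(305,233,322,262));r=cv2.minAreaRect(p);print("bar",c,s[4],r,tocase(onz("top",c,.062)),tocase(onz("top",cv2.boxPoints(r),.062)))
for n,uv,z in [("cov ++",(680,287),.048),("cov +-",(660,512),.048),("cov -+",(415,262),.048),("cov --",(390,485),.048),("well in -+",(128,237),.042),("well in --",(98,430),.042),("well ++",(380,268),.042),("well +-",(345,470),.042),("rib L",(195,348),.04),("rib R",(279,357),.04),
  ("ins -+",(133,240),.034),("ins ++",(373,277),.034),("ins +-",(342,468),.034),("stop+",(709,305),.052),("stop-",(672,550),.052)]:
    print(n,tocase(onz("top",zz(*uv),z))[0])
print(toworld(100,18),tocase(state()["tool_pos"]))
E
```

```text
bar [313.209  245.9552] 67 ((313.27459716796875, 245.97952270507812), (3.621429681777954, 18.197683334350586), 5.194429397583008) [[121.2231   5.2067]] [[118.5748 -17.7903]
 [115.1255  27.564 ]
 [124.23    28.2417]
 [127.6395 -17.1184]]
cov ++ [220.3812  70.4618]
cov +- [228.117  -43.7855]
cov -+ [84.2263 60.7559]
cov -- [ 90.7685 -52.7187]
well in -+ [-63.8035  49.4096]
well in -- [-60.917  -49.9603]
well ++ [66.7417 54.9878]
well +- [ 66.6633 -49.3915]
rib L [-19.9681  -0.9712]
rib R [23.2944  1.5417]
ins -+ [-62.3839  48.5364]
ins ++ [63.5177 50.0689]
ins +- [ 64.5296 -49.1441]
stop+ [236.0842  63.6372]
stop- [236.6811 -61.2665]
[0.5152 0.0584] [[-140.9669  -41.1635]]
```

>>> {"fn": "servo_tool", "kwargs": {"deltas": [[[85,-1,-50,0,0],[85,-2,-110,0,0],[85,-3,-170,0,0],[85,-4,-220,0,0],[85,-5,-265,0,0]]]}}

```text
time: 10.6
tool_pos: [0.4937, 0.0382, 0.2032]
tool_rot: [0.0, 0.769, 0.64, -0.0]
contact_force: [0.3, -0.5, 0.5]
gripper_width: 0.993
```

>>> {"fn": "servo_tool", "kwargs": {"deltas": [[[85,0,0,-40,0],[85,0,0,-80,0],[85,0,0,-105,0],[85,0,0,-105,0]]]}}

```text
time: 11.1
tool_pos: [0.492, 0.0403, 0.0958]
tool_rot: [-0.002, 0.768, 0.64, -0.002]
contact_force: [-0.2, -0.2, -0.8]
gripper_width: 0.995
```

```bash
python3 - <<'E'
from m import *
a=snap("scene","s9")
cv2.imwrite("pics/s9z.png",cv2.resize(a[170:310,260:440,::-1],None,fx=4.2,fy=4.2,interpolation=cv2.INTER_CUBIC))
s=state();print(s["tool_pos"],tocase(s["tool_pos"]),s["contact_force"],s["gripper_width"])
E
```

```text
[0.4936 0.0405 0.0978] [[121.4162  -0.1093]] [ 0.2622 -0.1758  0.6869] 0.9928472231166362
```

View pics/s9z.png

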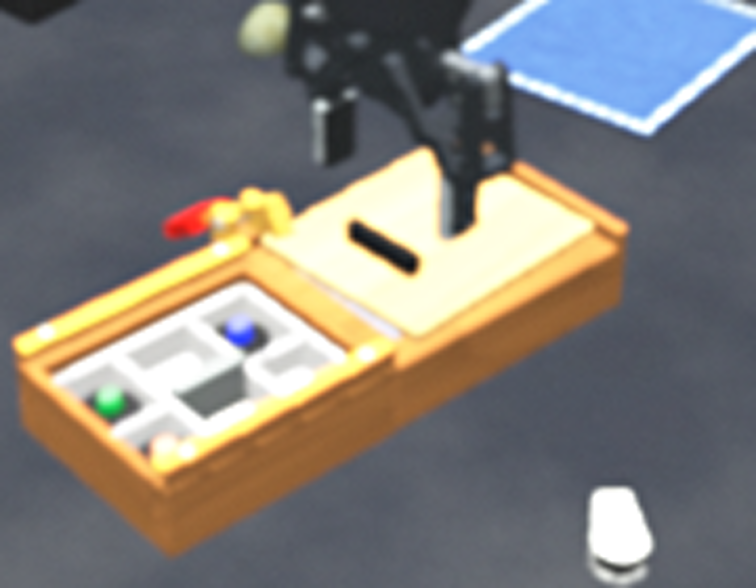

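>>> {"fn": "servo_tool", "kwargs": {"deltas": [[[70,0,0,-15,0],[70,0,0,-22,0],[70,0,0,-25,0],[70,0,0,-25,0]]]}}

```text
time: 11.65
tool_pos: [0.4945, 0.0415, 0.0732]
tool_rot: [-0.0, 0.768, 0.641, -0.0]
contact_force: [-0.1, 0.2, 0.4]
gripper_width: 0.821
```

>>> {"fn": "servo_tool", "kwargs": {"deltas": [[[60,0,0,0,0],[56,0,0,0,0],[52,0,0,0,0],[50,0,0,0,0],[49,0,0,0,0]]]}}

```text
time: 12.28
tool_pos: [0.4964, 0.0416, 0.0748]
tool_rot: [0.001, 0.768, 0.641, 0.002]
contact_force: [4.6, 1.4, 3.8]
gripper_width: 0.58
```

```bash
python3 - <<'E'
from m import *
a=snap("scene","s10")
cv2.imwrite("pics/s10z.png",cv2.resize(a[170:310,260:440,::-1],None,fx=4.2,fy=4.2,interpolation=cv2.INTER_CUBIC))
s=state();print(s["tool_pos"],tocase(s["tool_pos"]),s["contact_force"],s["gripper_width"]*85.4)
E
```

```text
[0.4964 0.0416 0.0748] [[119.7825   2.4513]] [5.2673 2.3053 3.2828] 49.36808546854696
```

View pics/s10z.png

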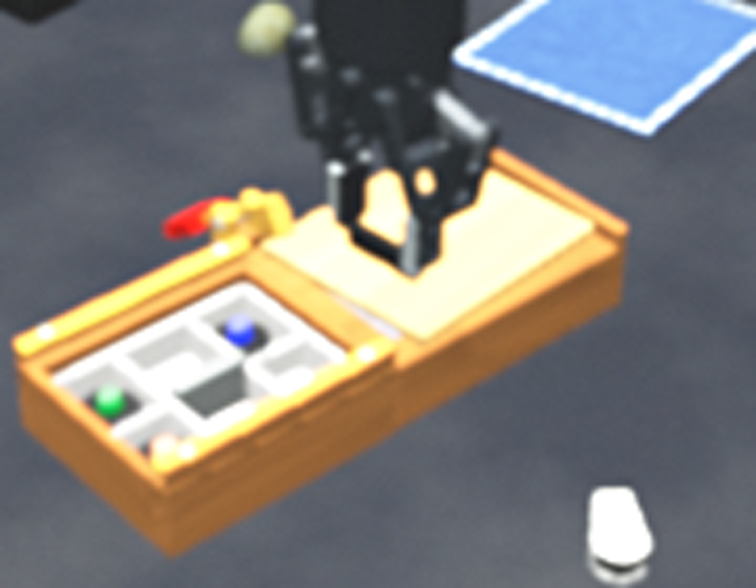

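>>> {"fn": "servo_tool", "kwargs": {"deltas": [[[49,-1,-2,0,0],[49,-1.4,-4,0,0],[49,-1.7,-6,0,0],[49,-1.9,-7,0,0],[49,-2,-8,0,0]]]}}

```text
time: 12.95
tool_pos: [0.4965, 0.0365, 0.0759]
tool_rot: [0.001, 0.768, 0.64, 0.007]
contact_force: [11.3, 15.5, 1.4]
gripper_width: 0.579
```

```bash
python3 - <<'E'
from m import *
a=snap("scene","s11")
cv2.imwrite("pics/s11z.png",cv2.resize(a[170:310,260:440,::-1],None,fx=4.2,fy=4.2,interpolation=cv2.INTER_CUBIC))
s=state();print(s["tool_pos"],tocase(s["tool_pos"]),s["contact_force"],s["ft_torque"],s["gripper_width"]*85.4)
E
```

```text
[0.4966 0.0365 0.0759] [[124.7847   3.5341]] [11.7079 13.8527  2.0812] [ 2.3792 -1.877   0.1353] 48.83269009301891
```

View pics/s11z.png

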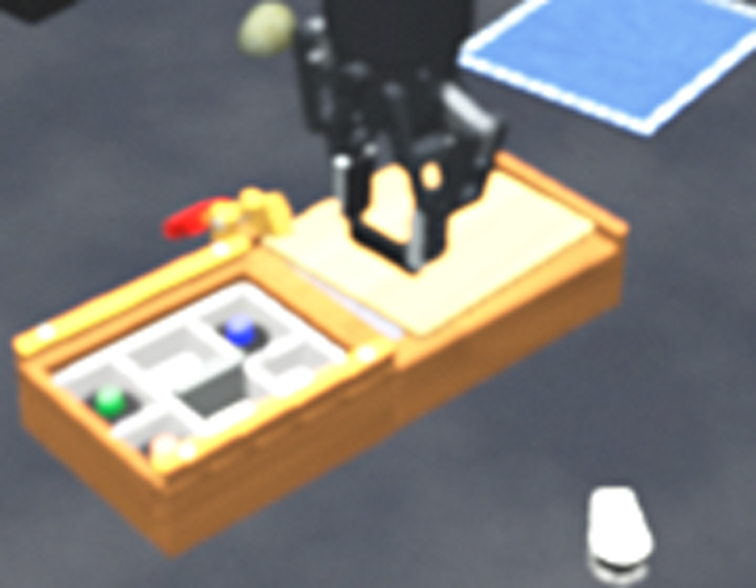

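>>> {"fn": "servo_tool", "kwargs": {"deltas": [[[60,1,4,0,0],[70,1,4,0,0],[75,1,4,30,0],[75,1,4,80,0],[75,1,54,130,0]]]}}

```text
time: 13.62
tool_pos: [0.4929, 0.08, 0.1981]
tool_rot: [-0.0, 0.769, 0.639, -0.001]
contact_force: [1.1, 0.4, 0.6]
gripper_width: 0.88
```

>>> {"fn": "servo_tool", "kwargs": {"deltas": [[[75,0,50,0,0],[75,0,110,0,0],[75,0,170,0,0],[75,0,230,0,0],[75,0,230,0,0]]]}}

```text
time: 14.25
tool_pos: [0.4922, 0.3142, 0.1963]
tool_rot: [-0.0, 0.766, 0.642, -0.001]
contact_force: [0.3, -0.8, 0.2]
gripper_width: 0.882
```

```bash
python3 - <<'E'
from m import *
a=snap("scene","s12")
cv2.imwrite("pics/s12z.png",cv2.resize(a[190:290,310:430,::-1],None,fx=6.5,fy=6,interpolation=cv2.INTER_CUBIC))
a=snap("top","t12")
cv2.imwrite("pics/t12z.png",cv2.resize(a[190:280,280:370,::-1],None,fx=6.6,fy=6.6,interpolation=cv2.INTER_CUBIC))
t=cv2.imread("pics/t12.png");H,S,V=hsv(t)
c,s,p=comp((V<140)&(S<110),(305,233,322,262));r=cv2.minAreaRect(p);print("bar",c,s[4],r,tocase(onz("top",c,.062)))
E
```

```text
bar [312.8714 246.8857] 70 ((312.811767578125, 246.94705200195312), (3.6047353744506836, 18.17707061767578), 4.39870548248291) [[120.7718   2.7745]]
```

View pics/s12z.png

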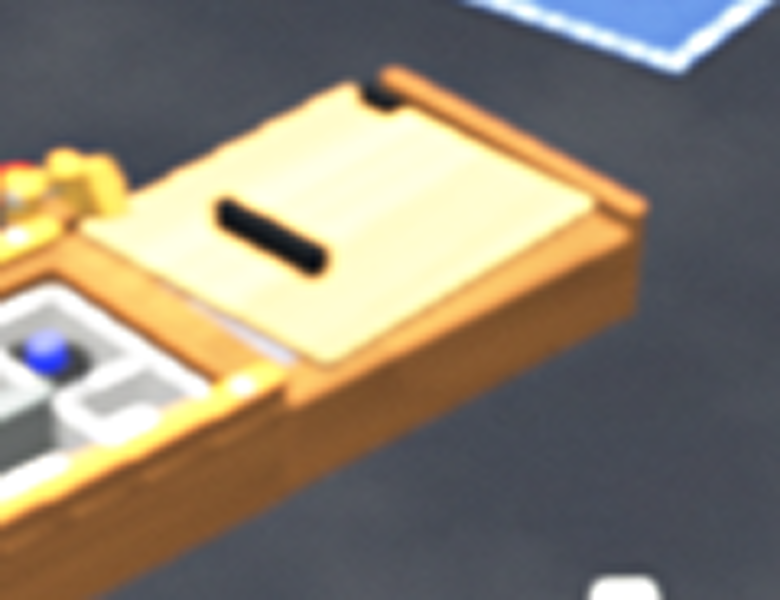

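View pics/t12z.png

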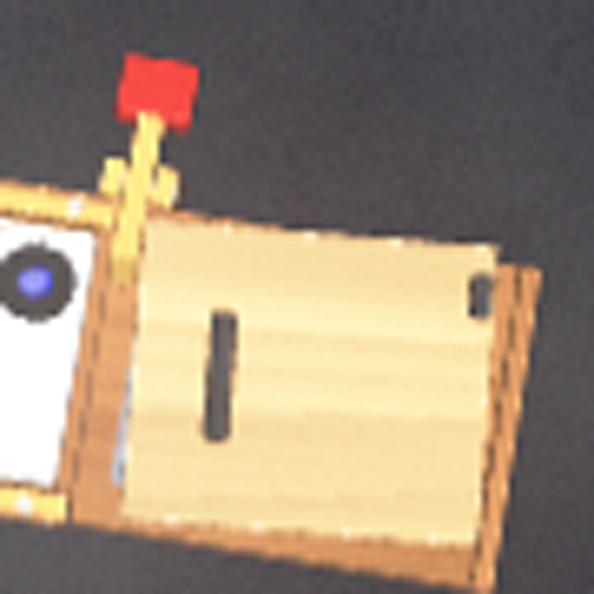

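>>> {"fn": "servo_tool", "kwargs": {"deltas": [[[0,5,-55,0,0],[0,12,-110,0,0],[0,20,-170,0,0],[0,27,-220,0,0],[0,27,-255,0,0]]]}}

```text
time: 14.98
tool_pos: [0.5198, 0.0527, 0.1972]
tool_rot: [0.0, 0.769, 0.639, -0.001]
contact_force: [-0.3, -0.1, 1.0]
gripper_width: -0.003
```

>>> {"fn": "servo_tool", "kwargs": {"deltas": [[[0,0,0,-10,0],[0,0,0,-50,0],[0,0,0,-75,0],[0,0,0,-75,0]]]}}

```text
time: 15.48
tool_pos: [0.5178, 0.0567, 0.1192]
tool_rot: [-0.002, 0.768, 0.64, -0.003]
contact_force: [-0.7, -0.1, -0.6]
gripper_width: 0.002
```

```bash
python3 - <<'E'
from m import *
a=snap("scene","s13")
cv2.imwrite("pics/s13z.png",cv2.resize(a[170:310,260:440,::-1],None,fx=4.2,fy=4.2,interpolation=cv2.INTER_CUBIC))
s=state();print(s["tool_pos"],tocase(s["tool_pos"]),s["contact_force"],s["gripper_width"])
E
```

```text
[0.5193 0.0567 0.1213] [[100.944  22.36 ]] [-0.5671  0.711   0.8597] 0.0037078510058667397
```

View pics/s13z.png

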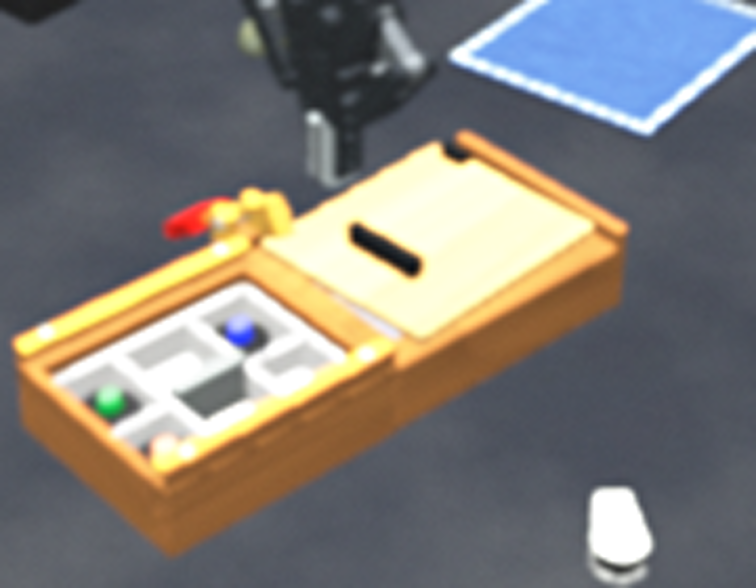

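>>> {"fn": "servo_tool", "kwargs": {"deltas": [[[0,0.5,3,0,0],[0,0.5,3,-25,0],[0,0.5,3,-40,0],[0,0.5,3,-47,0],[0,0.5,3,-47,0]]]}}

```text
time: 16.15
tool_pos: [0.5209, 0.0597, 0.0754]
tool_rot: [-0.0, 0.768, 0.641, -0.0]
contact_force: [-0.1, -0.1, -0.6]
gripper_width: 0.003
```

>>> {"fn": "servo_tool", "kwargs": {"deltas": [[[0,-0.9,-5,0,0],[0,-1.4,-8,0,0],[0,-1.8,-10,0,0],[0,-2.1,-12,0,0],[0,-2.1,-12,0,0]]]}}

```text
time: 16.77
tool_pos: [0.5238, 0.0498, 0.0791]
tool_rot: [0.002, 0.768, 0.64, 0.007]
contact_force: [9.8, 11.5, 0.9]
gripper_width: -0.003
```

```bash
python3 - <<'E'
from m import *
a=snap("scene","s14")
cv2.imwrite("pics/s14z.png",cv2.resize(a[170:310,260:440,::-1],None,fx=4.2,fy=4.2,interpolation=cv2.INTER_CUBIC))
s=state();print(s["tool_pos"],tocase(s["tool_pos"]),s["contact_force"],s["gripper_width"])
E
```

```text
[0.5238 0.0498 0.079 ] [[106.9552  27.9679]] [ 9.5495 10.9766  1.6642] -0.00042873277541895623
```

View pics/s14z.png

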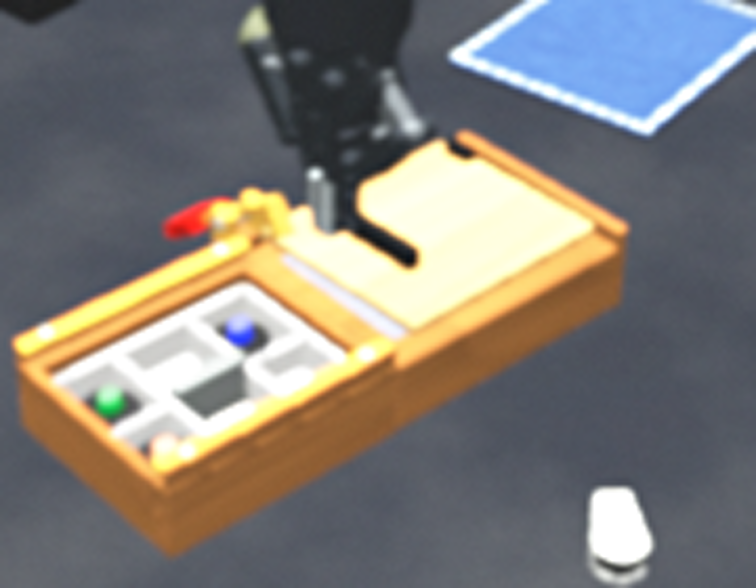

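>>> {"fn": "servo_tool", "kwargs": {"deltas": [[[0,0.9,5,0,0],[0,0.9,5,15,0],[0,0.9,5,60,0],[20,0.9,5,110,0],[40,0,50,125,0]]]}}

```text
time: 17.45
tool_pos: [0.5212, 0.0959, 0.2063]
tool_rot: [0.003, 0.769, 0.639, 0.003]
contact_force: [0.7, 0.4, -0.4]
gripper_width: 0.418
```

```bash
python3 - <<'E'
from m import *
a=snap("scene","s15")
cv2.imwrite("pics/s15z.png",cv2.resize(a[190:300,250:430,::-1],None,fx=4.4,fy=4.4,interpolation=cv2.INTER_CUBIC))
t=cv2.imread("pics/t12.png")
cv2.imwrite("pics/t12r.png",cv2.resize(t[205:275,225:305],None,fx=8,fy=8,interpolation=cv2.INTER_CUBIC))
s=state();print(s["tool_pos"],tocase(s["tool_pos"]),s["contact_force"],s["gripper_width"])
E
```

```text
[0.5208 0.1013 0.207 ] [[56.7573 15.9635]] [-1.127   3.7674  1.5763] 0.46621426391521764
```

View pics/s15z.png

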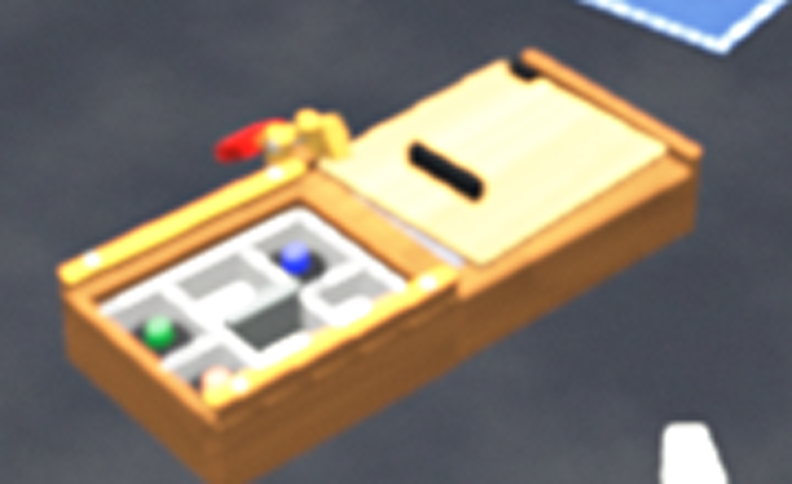

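View pics/t12r.png

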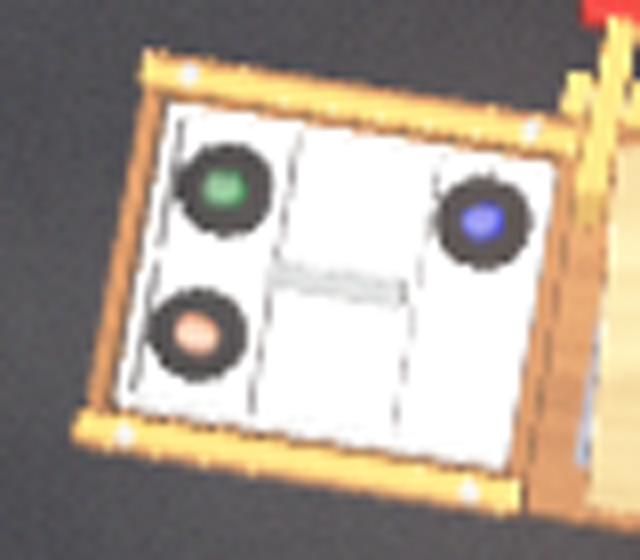

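>>> {"fn": "servo_tool", "kwargs": {"deltas": [[[40,0,60,0,0],[40,-5,120,0,0],[40,-10,180,0,0],[40,-10,210,0,0],[40,-10,210,0,0]]]}}

```text
time: 18.12
tool_pos: [0.5085, 0.3088, 0.201]
tool_rot: [0.0, 0.767, 0.642, -0.0]
contact_force: [-0.4, 0.4, -0.2]
gripper_width: 0.47
```

```bash
python3 - <<'E'
from m import *
a=snap("top","t16")
cv2.imwrite("pics/t16z.png",cv2.resize(a[190:280,280:370,::-1],None,fx=6.6,fy=6.6,interpolation=cv2.INTER_CUBIC))
t=cv2.imread("pics/t16.png");H,S,V=hsv(t)
c,s,p=comp((V<140)&(S<110),(305,233,322,262));r=cv2.minAreaRect(p);print("bar",c,s[4],r,tocase(onz("top",c,.062)))
E
```

```text
bar [313.1884 246.2174] 69 ((313.2704772949219, 246.0246124267578), (3.621429681777954, 18.288219451904297), 5.194429397583008) [[121.2809   4.552 ]]
```

View pics/t16z.png

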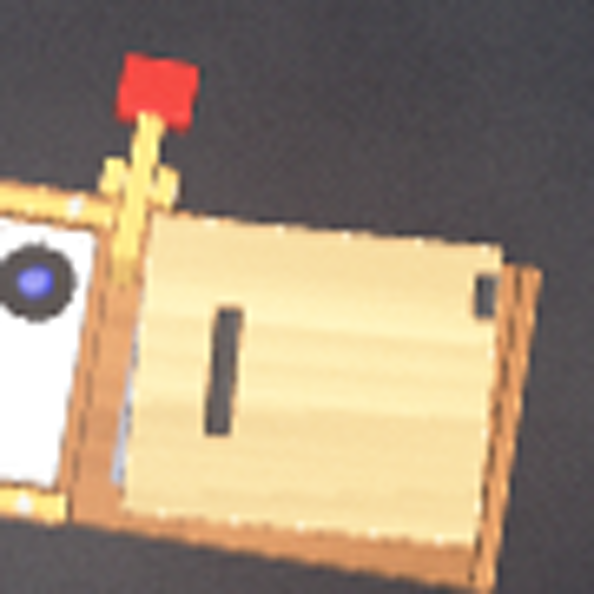

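Still skewed. The −y corner pivots on the stop, which forces the rear +y corner into the keeper bracket. I'll grip the bar's ends firmly to square the cover, back it off slightly, centre it and push it home.

>>> {"fn": "servo_tool", "kwargs": {"deltas": [[[85,-3,-50,0,0],[85,-5,-110,0,0],[85,-8,-170,0,0],[85,-11,-225,0,0],[85,-11.6,-267,0,0]]]}}

```text
time: 18.8
tool_pos: [0.4963, 0.037, 0.2008]
tool_rot: [0.0, 0.769, 0.639, -0.0]
contact_force: [0.6, -1.1, 1.3]
gripper_width: 0.993
```

>>> {"fn": "servo_tool", "kwargs": {"deltas": [[[85,0,0,-30,0],[80,0,0,-80,0],[72,0,0,-115,0],[70,0,0,-128,0],[70,0,0,-128,0]]]}}

```text
time: 19.42
tool_pos: [0.4969, 0.0399, 0.0724]
tool_rot: [-0.0, 0.768, 0.64, -0.0]
contact_force: [0.8, 0.2, 0.1]
gripper_width: 0.82
```

>>> {"fn": "servo_tool", "kwargs": {"deltas": [[[60,0,0,0,0],[54,0,1,0,0],[50,0.2,2,0,0],[44,0.5,3,0,0],[40,0.7,4,0,0]]]}}

```text
time: 20.05
tool_pos: [0.4993, 0.043, 0.0749]
tool_rot: [0.002, 0.768, 0.641, -0.001]
contact_force: [-2.6, -7.7, 9.5]
gripper_width: 0.536
```

```bash
python3 - <<'E'
from m import *
a=snap("scene","s17")
cv2.imwrite("pics/s17z.png",cv2.resize(a[180:300,260:430,::-1],None,fx=4.6,fy=4.6,interpolation=cv2.INTER_CUBIC))
s=state();print(s["tool_pos"],tocase(s["tool_pos"]),s["contact_force"],s["gripper_width"]*85.4)
E
```

```text
[0.4994 0.0431 0.0749] [[117.8034   5.1138]] [-3.2284 -8.2874  9.124 ] 45.82456383549021
```

View pics/s17z.png

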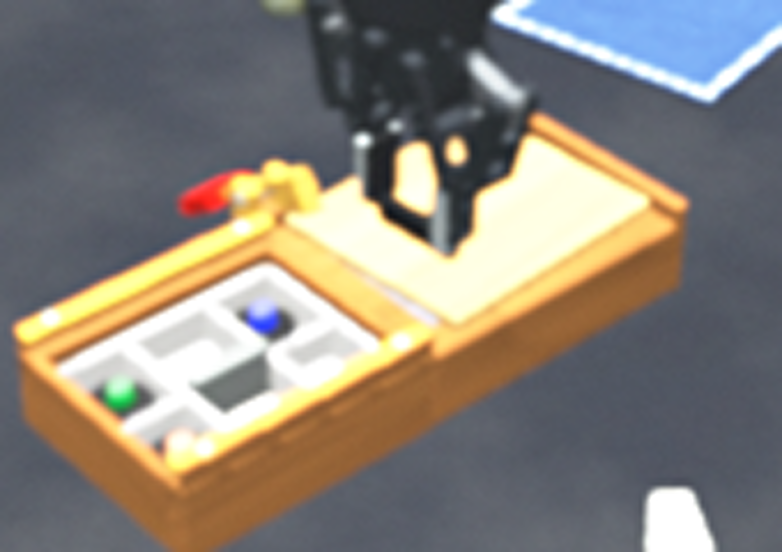

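>>> {"fn": "servo_tool", "kwargs": {"deltas": [[[40,0,0,1.5,0],[40,0,0,3,0],[40,0.5,3,3,0],[40,1,6,3,0],[40,1,6,3,0]]]}}

```text
time: 20.72
tool_pos: [0.4989, 0.0511, 0.0753]
tool_rot: [-0.0, 0.768, 0.641, 0.0]
contact_force: [0.2, -0.6, 0.7]
gripper_width: 0.534
```

```bash
python3 - <<'E'
from m import *
a=snap("scene","s18")
cv2.imwrite("pics/s18z.png",cv2.resize(a[180:300,260:430,::-1],None,fx=4.6,fy=4.6,interpolation=cv2.INTER_CUBIC))
s=state();print(s["tool_pos"],tocase(s["tool_pos"]),s["contact_force"],s["gripper_width"]*85.4)
E
```

```text
[0.4988 0.0511 0.0753] [[110.0746   3.1836]] [0.298  0.6134 0.1413] 45.57516009211925
```

View pics/s18z.png

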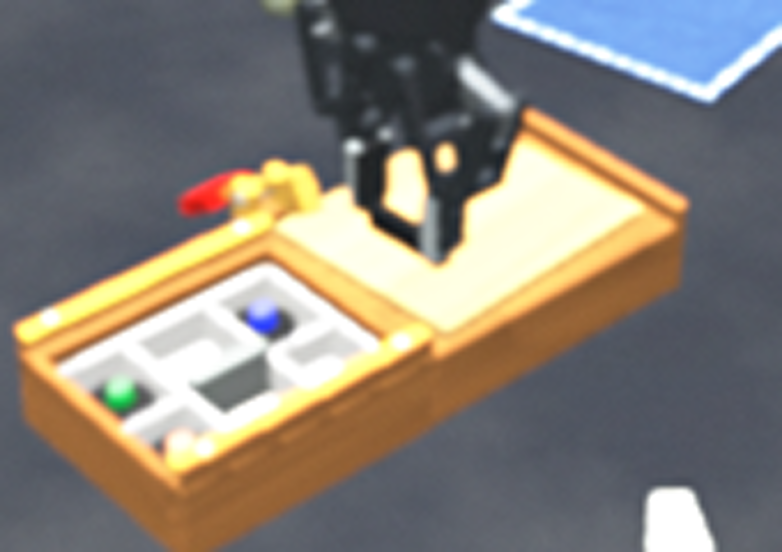

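```bash
python3 - <<'E'
from m import *
z=lambda x,y:(260+(x+.5)/4.6-.5,180+(y+.5)/4.6-.5)
P=[tocase(onz("scene",z(*u),h))[0] for u,h in [((276,224),.048),((440,335),.048),((652,206),.048),((532,112),.052),((688,208),.052),((20,328),.055),((181,470),.055)]]
print(np.array(P))
d=P[1]-P[0];print(np.degrees(np.arctan2(d[0],-d[1])));d=P[2]-P[1];print(np.degrees(np.arctan2(d[1],d[0])));d=P[4]-P[3];print(np.degrees(np.arctan2(d[0],-d[1])))
a=cv2.imread("pics/s18.png");cv2.imwrite("pics/s18y.png",cv2.resize(a[190:260,310:415],None,fx=7.5,fy=7.5,interpolation=cv2.INTER_CUBIC))
E
```

```text
[[ 76.1851  58.1977]
 [ 78.8812 -57.3382]
 [226.0856 -48.7219]
 [236.1807  46.4279]
 [233.8096 -65.0389]
 [-69.0632  61.289 ]
 [-70.1602 -62.2977]]
1.3367780603604786
3.3498537475614643
-1.2186110995185193
```

View pics/s18y.png

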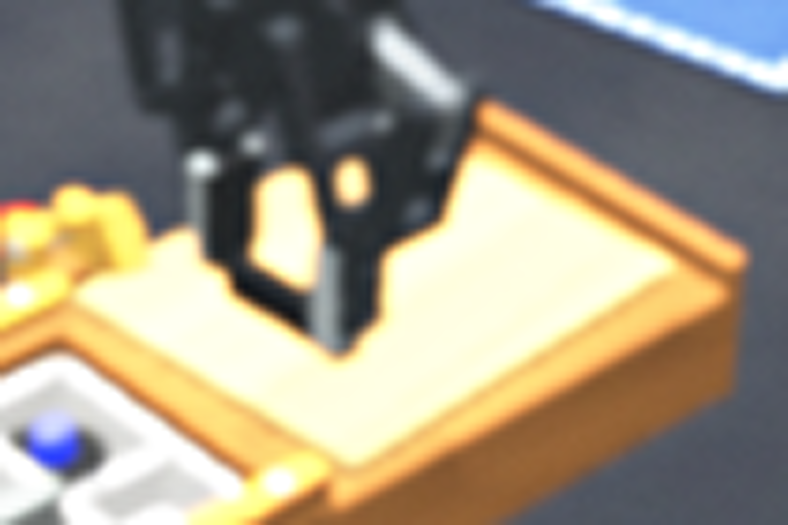

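>>> {"fn": "servo_tool", "kwargs": {"deltas": [[[40,-1.5,0,0,-0.2],[40,-3,0.5,0,-0.4],[40,-4,-5,0,-0.4],[40,-5,-10,0,-0.4],[40,-5.3,-13,0,-0.4]]]}}

```text
time: 21.4
tool_pos: [0.4951, 0.0394, 0.0764]
tool_rot: [-0.001, 0.782, 0.623, 0.004]
contact_force: [5.3, 13.0, 1.5]
gripper_width: 0.535
```

```bash
python3 - <<'E'
from m import *
a=snap("scene","s19")
cv2.imwrite("pics/s19z.png",cv2.resize(a[190:260,310:415,::-1],None,fx=7.5,fy=7.5,interpolation=cv2.INTER_CUBIC))
s=state();print(s["tool_pos"],tocase(s["tool_pos"]),s["contact_force"],s["gripper_width"]*85.4)
E
```

```text
[0.4952 0.0393 0.0765] [[122.286    1.6688]] [ 3.6254 10.8076  1.294 ] 46.03583763538286
```

View pics/s19z.png

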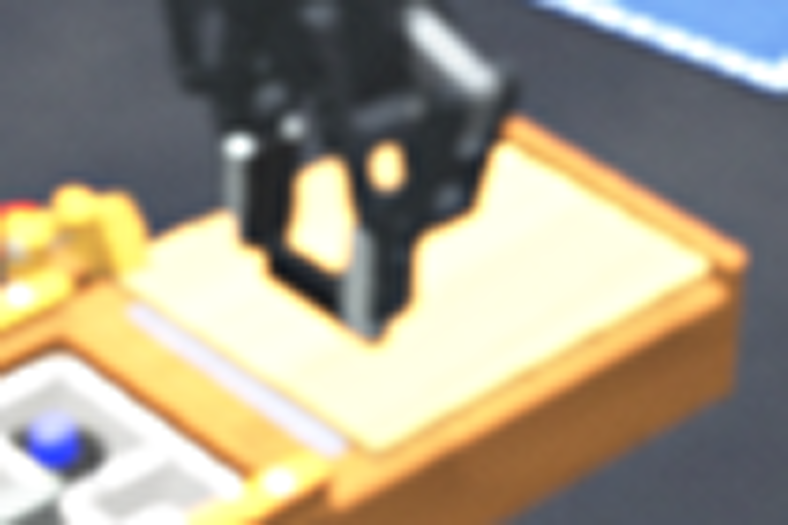

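>>> {"fn": "servo_tool", "kwargs": {"deltas": [[[40,0.3,2,0,0],[50,0.3,2,0,0],[65,0.3,2,0,0],[70,0.3,2,0,0],[70,0.3,2,30,0]]]}}

```text
time: 22.08
tool_pos: [0.4916, 0.0394, 0.103]
tool_rot: [-0.002, 0.781, 0.624, -0.003]
contact_force: [0.4, -0.2, 0.0]
gripper_width: 0.819
```

>>> {"fn": "servo_tool", "kwargs": {"deltas": [[[70,0,0,40,0.4],[60,0,0,95,0.4],[40,0,60,95,0.4],[40,0,120,95,0.4],[40,0,180,95,0.4]]]}}

```text
time: 22.7
tool_pos: [0.4939, 0.2209, 0.2008]
tool_rot: [0.0, 0.768, 0.64, 0.0]
contact_force: [0.4, 0.5, -0.2]
gripper_width: 0.472
```

>>> {"fn": "servo_tool", "kwargs": {"deltas": [[[40,0,50,0,0],[40,0,85,0,0],[40,0,85,0,0]]]}}

```text
time: 23.08
tool_pos: [0.4936, 0.3062, 0.2002]
tool_rot: [0.0, 0.767, 0.642, -0.0]
contact_force: [-0.4, -0.5, 0.5]
gripper_width: 0.468
```

```bash
python3 - <<'E'
from m import *
a=snap("top","t20")
cv2.imwrite("pics/t20z.png",cv2.resize(a[190:290,230:370,::-1],None,fx=5.5,fy=5.5,interpolation=cv2.INTER_CUBIC))
t=cv2.imread("pics/t20.png");H,S,V=hsv(t)
c,s,p=comp((V<140)&(S<110),(305,233,322,262));r=cv2.minAreaRect(p);print("bar",c,s[4],r,tocase(onz("top",c,.062)))
print(hsv(t[244:245,250:285]))
s=state();print(s["tool_pos"],s["tool_rot"],tocase(s["tool_pos"]))
E
```

```text
bar [313.7571 248.    ] 70 ((313.7538757324219, 247.96923828125), (3.7210419178009033, 18.357141494750977), 7.125016689300537) [[123.4305   0.3933]]
(array([[  9,  11,   0,  12, 168,   0,   0,   0,  15,   0,   0,   0,   0,
          0,   0,   0,   0,   0,   0,   0,   0,   0,   0,   0,   0,   0,
         10,   0,   0,   0,   0,   0,   0,   0,   0]]), array([[89, 22,  8, 14, 13,  4,  0,  0,  6,  0,  0,  0,  0,  0,  0,  0,
         0,  0,  0,  0,  0,  0,  0,  0,  0,  0,  3,  0,  0,  0,  0,  0,
         0,  0,  0]]), array([[161,  92,  92,  92,  99, 178, 255, 254, 182, 255, 255, 255, 255,
        255, 255, 255, 255, 255, 255, 255, 255, 255, 255, 255, 255, 255,
        221, 255, 255, 255, 255, 255, 255, 255, 255]]))
[0.4937 0.3049 0.2001] [ 0.0002  0.7673  0.6413 -0.0006] [[-138.9369  -46.3555]]
```

View pics/t20z.png

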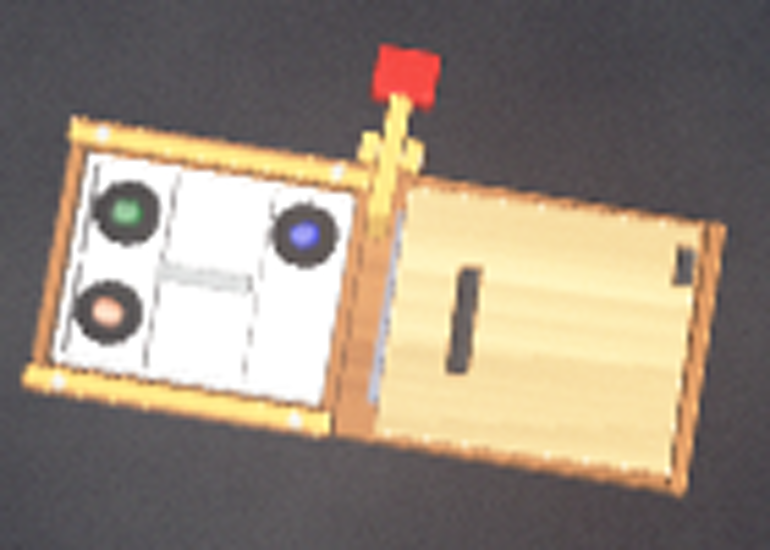

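Top view: the cover is home but still about 2° skewed, the bar at px (314,248). One more grip to square it fully.

>>> {"fn": "servo_tool", "kwargs": {"deltas": [[[80,0,-50,0,0.1],[80,0,-105,0,0.2],[80,0,-165,0,0.4],[80,0,-225,-20,0.4],[80,0,-265,-60,0.4]]]}}

```text
time: 23.75
tool_pos: [0.4951, 0.0358, 0.1423]
tool_rot: [0.002, 0.755, 0.655, 0.002]
contact_force: [1.1, -0.1, -0.3]
gripper_width: 0.934
```

>>> {"fn": "servo_tool", "kwargs": {"deltas": [[[75,0,0,-30,0],[70,0,0,-60,0],[65,0,0,-66,0],[60,0,0,-66,0],[52,0,0,-66,0]]]}}

```text
time: 24.38
tool_pos: [0.4951, 0.0394, 0.0762]
tool_rot: [0.001, 0.754, 0.657, 0.001]
contact_force: [0.5, -0.0, 0.3]
gripper_width: 0.608
```

>>> {"fn": "servo_tool", "kwargs": {"deltas": [[[44,0,0,1,0],[40,0,0,2,0],[40,0.5,3,3,0],[40,0.9,5,3,-0.3],[40,0.9,5,3,-0.7]]]}}

```text
time: 25.0
tool_pos: [0.4951, 0.045, 0.0775]
tool_rot: [0.0, 0.778, 0.628, 0.0]
contact_force: [-0.1, 0.8, 0.9]
gripper_width: 0.509
```

```bash
python3 - <<'E'
from m import *
a=snap("scene","s21")
cv2.imwrite("pics/s21z.png",cv2.resize(a[190:260,310:415,::-1],None,fx=7.5,fy=7.5,interpolation=cv2.INTER_CUBIC))
s=state();print(s["tool_pos"],tocase(s["tool_pos"]),s["contact_force"],s["gripper_width"]*85.4)
E
```

```text
[0.4951 0.0449 0.0775] [[116.7922   0.5482]] [ 0.7121 -0.3867 -0.3469] 43.53008348517619
```

View pics/s21z.png

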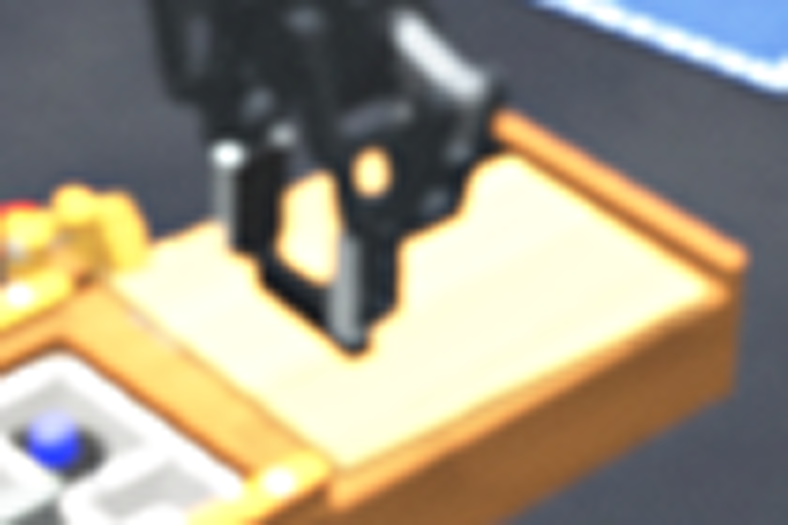

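>>> {"fn": "servo_tool", "kwargs": {"deltas": [[[40,0,0,0,0.3],[40,-0.9,-5,0,0.3],[40,-1.6,-9,0,0.3],[40,-1.9,-11,0,0.3]]]}}

```text
time: 25.55
tool_pos: [0.4923, 0.038, 0.0775]
tool_rot: [-0.005, 0.768, 0.64, 0.003]
contact_force: [-2.4, 22.1, 2.9]
gripper_width: 0.509
```

```bash
python3 - <<'E'
from m import *
a=snap("scene","s22")
cv2.imwrite("pics/s22z.png",cv2.resize(a[190:260,310:415,::-1],None,fx=7.5,fy=7.5,interpolation=cv2.INTER_CUBIC))
s=state();print(s["tool_pos"],tocase(s["tool_pos"]),s["contact_force"],s["gripper_width"]*85.4)
E
```

```text
[0.4923 0.038  0.0775] [[124.0582  -0.9833]] [-1.3964 19.548   3.0924] 43.55092366824795
```

View pics/s22z.png

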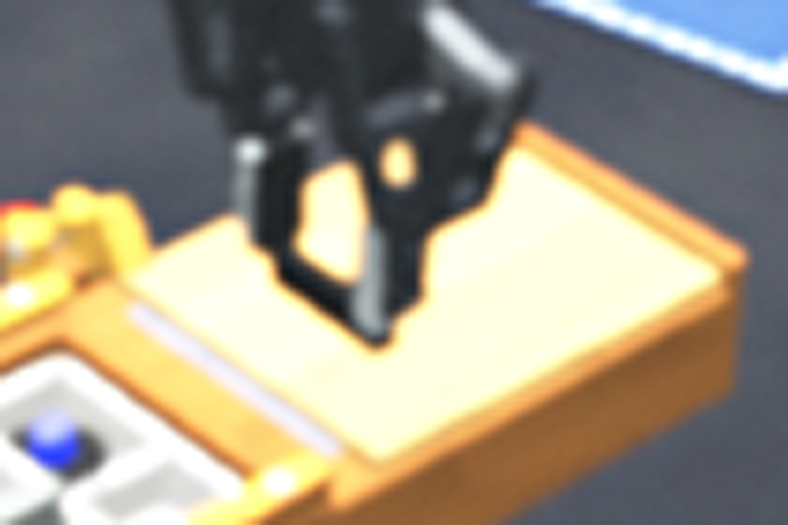

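>>> {"fn": "servo_tool", "kwargs": {"deltas": [[[40,0.4,2.5,0,0],[40,0.5,3,0,0],[52,0.5,3,0,0],[65,0.5,3,0,0],[70,0.5,3,0,0]]]}}

```text
time: 26.22
tool_pos: [0.4935, 0.0362, 0.0774]
tool_rot: [0.0, 0.768, 0.64, -0.0]
contact_force: [-0.3, -0.0, -0.6]
gripper_width: 0.82
```

>>> {"fn": "servo_tool", "kwargs": {"deltas": [[[70,0,0,40,0],[60,0,0,95,0],[40,0,60,100,0],[40,0,120,100,0],[40,0,180,100,0]]]}}

```text
time: 26.85
tool_pos: [0.4937, 0.218, 0.1781]
tool_rot: [0.0, 0.768, 0.64, 0.001]
contact_force: [1.5, 0.1, 0.7]
gripper_width: 0.468
```

>>> {"fn": "servo_tool", "kwargs": {"deltas": [[[40,0,50,0,0],[40,0,85,0,0],[40,0,85,0,0]]]}}

```text
time: 27.22
tool_pos: [0.4933, 0.3032, 0.1773]
tool_rot: [0.0, 0.767, 0.642, -0.0]
contact_force: [-1.0, -0.8, 0.6]
gripper_width: 0.465
```

```bash
python3 - <<'E'
from m import *
a=snap("top","t23")
cv2.imwrite("pics/t23z.png",cv2.resize(a[190:290,230:370,::-1],None,fx=5.5,fy=5.5,interpolation=cv2.INTER_CUBIC))
t=cv2.imread("pics/t23.png");H,S,V=hsv(t)
c,s,p=comp((V<140)&(S<110),(305,233,322,262));r=cv2.minAreaRect(p);print("bar",c,s[4],r,tocase(onz("top",c,.062)))
zz=lambda x,y:(230+(x+.5)/5.5-.5,190+(y+.5)/5.5-.5)
# rib: darker gray line in white
c,s,p=comp((V<246)&(V>150)&(S<25),(257,236,278,246));r=cv2.minAreaRect(p);print("rib",c,s,r,tocase(onz("top",[r[0]],.04)))
# jars: dark disc bottoms; fit circles
for n,roi in [("g",(244,220,262,238)),("p",(241,238,258,256)),("b",(276,222,295,242))]:
    c,s,p=comp((V<130),roi);c,rad=cv2.minEnclosingCircle(p);print(n,c,rad,tocase(onz("top",c,.028)))
s=state();print(s["tool_pos"],s["tool_rot"],tocase(s["tool_pos"]),s["gripper_width"]*85.4)
E
```

```text
bar [313.9855 248.6377] 69 ((313.9440002441406, 248.80801391601562), (3.577709197998047, 18.425201416015625), 10.304845809936523) [[124.2608  -1.0833]]
rib [266.1013 240.2658] [258 236  19  10  79] ((267.0, 240.5), (9.0, 18.0), 90.0) [[ 1.8405 -0.721 ]]
g (252.5, 228.2142791748047) 5.929107189178467 [[-42.2945  24.2186]]
p (249.0833282470703, 246.5) 6.103951454162598 [[-42.4761 -23.7228]]
b (285.0, 232.5) 5.590270042419434 [[42.9033 27.107 ]]
[0.4934 0.302  0.1772] [ 0.0002  0.7673  0.6413 -0.0004] [[-135.9735  -46.1967]] 40.19263349839039
```

View pics/t23z.png

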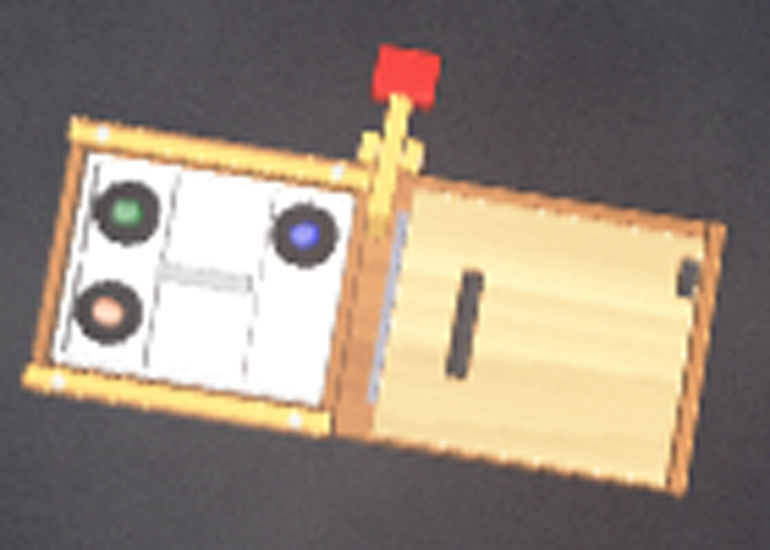

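The cover is now square at the stop, the keeper stays up, and all three jars are standing. Next the rib, at px (266,240).

>>> {"fn": "servo_tool", "kwargs": {"deltas": [[[40,8,-40,0,0],[40,15,-90,0,0],[40,22,-138,0,0],[40,22,-138,-50,0],[40,22,-138,-80,0]]]}}

```text
time: 27.9
tool_pos: [0.5147, 0.161, 0.0956]
tool_rot: [-0.0, 0.769, 0.639, -0.001]
contact_force: [-1.0, 0.3, 0.9]
gripper_width: 0.467
```

```bash
python3 - <<'E'
from m import *
a=snap("scene","s24")
cv2.imwrite("pics/s24z.png",cv2.resize(a[180:290,250:360,::-1],None,fx=6,fy=5.4,interpolation=cv2.INTER_CUBIC))
s=state();print(s["tool_pos"],tocase(s["tool_pos"]),s["contact_force"],s["gripper_width"]*85.4)
E
```

```text
[0.5119 0.1608 0.0913] [[-0.283  -3.2058]] [-3.4486 -0.5542 -2.5895] 40.331498855665565
```

View pics/s24z.png

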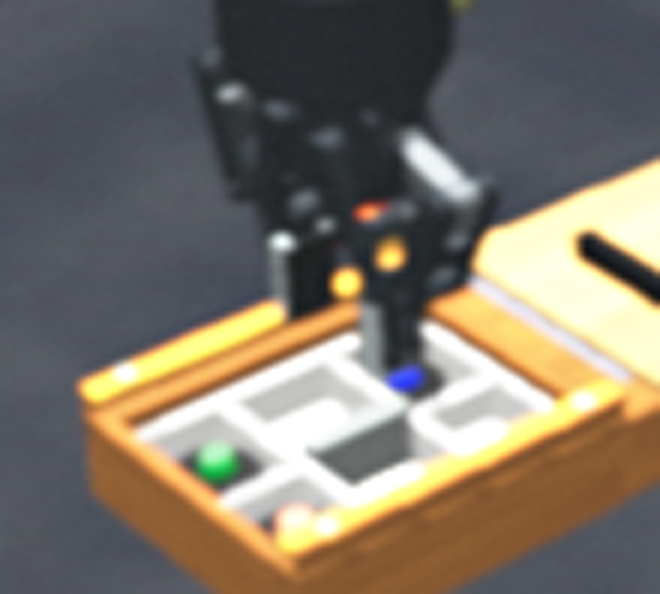

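>>> {"fn": "servo_tool", "kwargs": {"deltas": [[[40,0,0,0,0],[40,0,0,0,0],[40,0,0,-15,0],[40,0,0,-25,0],[40,0,0,-25,0]]]}}

```text
time: 28.58
tool_pos: [0.5144, 0.1636, 0.071]
tool_rot: [-0.001, 0.768, 0.641, -0.001]
contact_force: [-0.0, -0.5, 0.2]
gripper_width: 0.472
```

```bash
python3 - <<'E'
from m import *
a=snap("scene","s25")
cv2.imwrite("pics/s25z.png",cv2.resize(a[180:290,250:360,::-1],None,fx=6,fy=5.4,interpolation=cv2.INTER_CUBIC))
s=state();p=s["tool_pos"];print(p,tocase(p),s["contact_force"],s["gripper_width"]*85.4)
for dy in(20,-20,35,-35): print(dy,(proj("scene",np.r_[p[:2]+ey*dy/1000,p[2]-.014])-[250,180])*[6,5.4])
E
```

```text
[0.5149 0.1636 0.0716] [[-3.5604 -0.7269]] [-0.6775 -0.356   1.4082] 40.24453639874625
20 [[307.4091 362.2509]]
-20 [[378.1902 412.0741]]
35 [[281.797  344.1999]]
-35 [[405.699  431.4129]]
```

View pics/s25z.png

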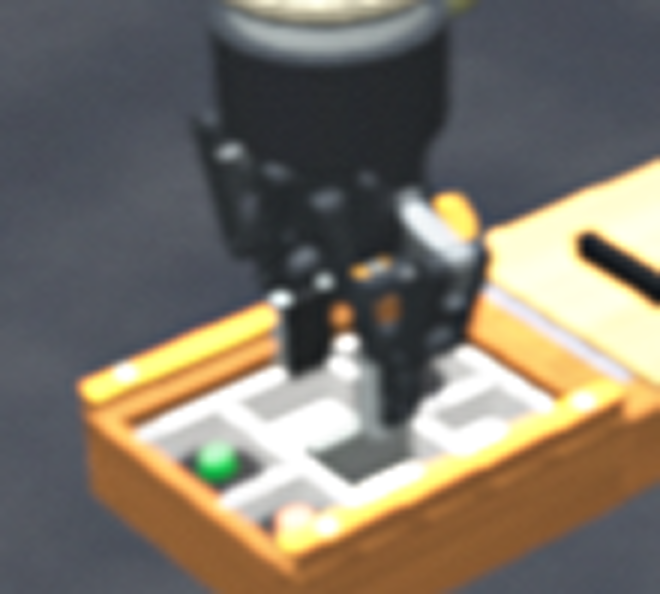

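>>> {"fn": "servo_tool", "kwargs": {"deltas": [[[40,0,0,-12,0],[40,0,0,-22,0],[40,0,0,-29,0],[40,0,0,-34,0],[40,0,0,-34,0]]]}}

```text
time: 29.25
tool_pos: [0.5152, 0.1636, 0.038]
tool_rot: [-0.0, 0.768, 0.641, -0.0]
contact_force: [-0.1, -0.4, 0.4]
gripper_width: 0.47
```

```bash
python3 - <<'E'
from m import *
a=snap("scene","s26")
cv2.imwrite("pics/s26z.png",cv2.resize(a[180:290,250:360,::-1],None,fx=6,fy=5.4,interpolation=cv2.INTER_CUBIC))
s=state();p=s["tool_pos"];print(p,tocase(p),s["contact_force"],s["gripper_width"]*85.4)
E
```

```text
[0.5155 0.1636 0.0384] [[-3.6459 -0.1247]] [ 0.2186 -0.0322  1.2132] 40.36031885571144
```

View pics/s26z.png

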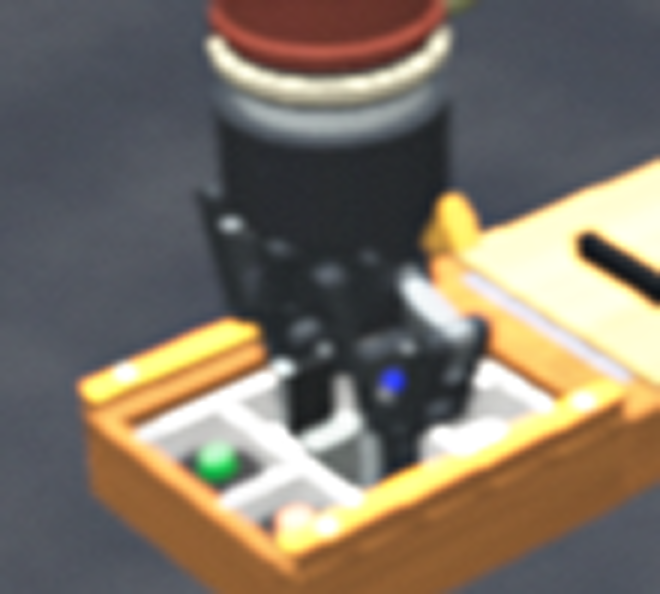

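>>> {"fn": "servo_tool", "kwargs": {"deltas": [[[30,0,0,-2,0],[20,0,0,-2,0],[10,0,0,-2,0],[4,0,0,-2,0],[0,0,0,-2,0]]]}}

```text
time: 29.92
tool_pos: [0.5157, 0.1636, 0.0368]
tool_rot: [0.0, 0.768, 0.641, 0.0]
contact_force: [-0.7, -0.1, 2.2]
gripper_width: 0.105
```

>>> {"fn": "servo_tool", "kwargs": {"deltas": [[[0,0,0,0,0],[0,0,0,0,0],[0,0,0,1,0],[0,0,0,3,0],[0,0,0,6,0]]]}}

```text
time: 30.55
tool_pos: [0.515, 0.1635, 0.0421]
tool_rot: [-0.0, 0.768, 0.641, -0.0]
contact_force: [1.1, 0.1, -1.5]
gripper_width: 0.1
```

```bash
python3 - <<'E'
from m import *
a=snap("scene","s27")
cv2.imwrite("pics/s27z.png",cv2.resize(a[180:290,250:360,::-1],None,fx=6,fy=5.4,interpolation=cv2.INTER_CUBIC))
s=state();p=s["tool_pos"];print(p,tocase(p),s["tool_rot"],s["contact_force"],s["ft_torque"],s["gripper_width"]*85.4)
E
```

```text
[0.5155 0.1636 0.0427] [[-3.653  -0.0986]] [0.     0.7678 0.6406 0.0001] [ 0.2871 -0.5637 -1.4103] [-0.0078 -0.0062 -0.0065] 8.797716990151201
```

View pics/s27z.png

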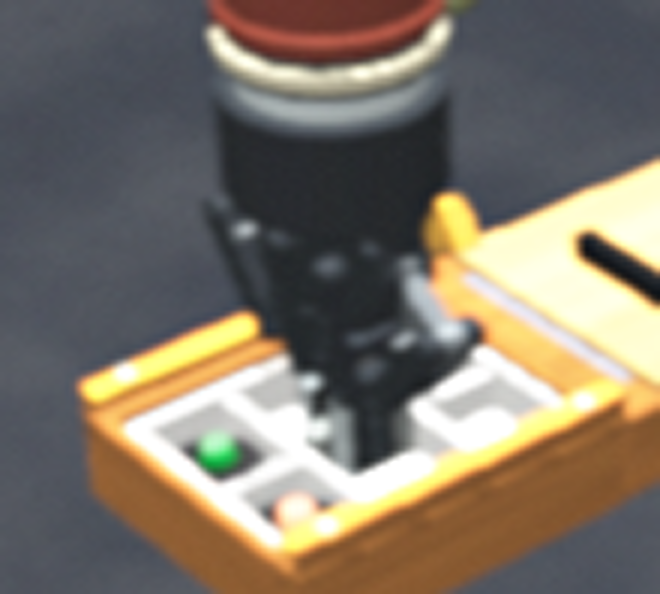

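>>> {"fn": "servo_tool", "kwargs": {"deltas": [[[0,0,0,4,0],[0,0,0,10,0],[0,0,0,18,0],[0,0,0,28,0],[0,0,0,38,0]]]}}

```text
time: 31.22
tool_pos: [0.5157, 0.1637, 0.0815]
tool_rot: [0.0, 0.768, 0.641, 0.0]
contact_force: [-0.3, 0.6, -2.1]
gripper_width: 0.099
```

```bash
python3 - <<'E'
from m import *
a=snap("scene","s28")
cv2.imwrite("pics/s28z.png",cv2.resize(a[160:290,240:370,::-1],None,fx=5,fy=4.6,interpolation=cv2.INTER_CUBIC))
s=state();p=s["tool_pos"];print(p,s["contact_force"],s["ft_torque"],s["gripper_width"]*85.4)
E
```

```text
[0.5167 0.1639 0.083 ] [ 1.1461  0.2897 -1.0466] [ 0.0276 -0.0564 -0.0138] 8.59971474468434
```

View pics/s28z.png

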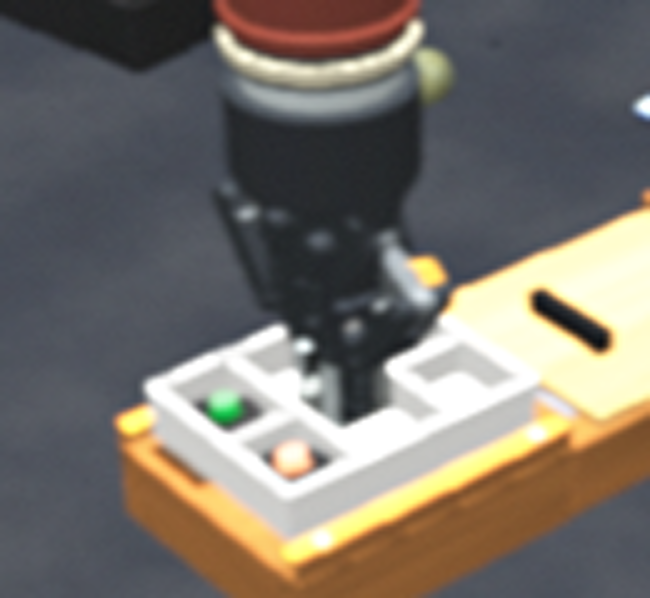

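>>> {"fn": "servo_tool", "kwargs": {"deltas": [[[0,0,0,10,0],[0,0,0,25,0],[0,0,0,42,0],[0,0,0,58,0],[0,0,0,70,0]]]}}

```text
time: 31.9
tool_pos: [0.516, 0.1637, 0.1522]
tool_rot: [0.0, 0.768, 0.641, 0.001]
contact_force: [-0.3, 0.5, -2.2]
gripper_width: 0.102
```

>>> {"fn": "servo_tool", "kwargs": {"deltas": [[[0,1,-8,3,0],[0,3,-22,3,0],[0,5,-40,3,0],[0,7,-62,3,0],[0,10,-85,3,0]]]}}

```text
time: 32.52
tool_pos: [0.5251, 0.0768, 0.1527]
tool_rot: [-0.0, 0.768, 0.64, -0.001]
contact_force: [-0.2, -0.1, -1.3]
gripper_width: 0.103
```

>>> {"fn": "servo_tool", "kwargs": {"deltas": [[[0,3,-25,0,0],[0,6,-50,0,0],[0,9,-76,0,0],[0,12,-102,0,0],[0,15,-128,0,0]]]}}

```text
time: 33.15
tool_pos: [0.5399, -0.0514, 0.1527]
tool_rot: [-0.0, 0.768, 0.64, -0.001]
contact_force: [0.1, -0.2, -1.7]
gripper_width: 0.098
```

>>> {"fn": "servo_tool", "kwargs": {"deltas": [[[0,3,-26,0,0],[0,6,-52,0,0],[0,9,-78,0,0],[0,12,-104,0,0],[0,15,-128,0,0]]]}}

```text
time: 33.78
tool_pos: [0.5548, -0.1793, 0.1527]
tool_rot: [-0.001, 0.768, 0.64, -0.0]
contact_force: [0.7, 0.6, -1.5]
gripper_width: 0.1
```

>>> {"fn": "servo_tool", "kwargs": {"deltas": [[[0,3,-25,0,0],[0,6,-50,0,0],[0,9,-72,0,0],[0,11,-92,0,0],[0,13,-107,0,0]]]}}

```text
time: 34.4
tool_pos: [0.5687, -0.2856, 0.1535]
tool_rot: [-0.0, 0.768, 0.641, 0.0]
contact_force: [0.7, 0.2, -1.5]
gripper_width: 0.102
```

>>> {"fn": "servo_tool", "kwargs": {"deltas": [[[0,0.5,-7,0,0],[0,1,-12,0,0],[0,1,-12,0,0],[0,1,-12,0,0]]]}}

```text
time: 34.9
tool_pos: [0.5695, -0.2959, 0.1535]
tool_rot: [-0.0, 0.768, 0.641, 0.0]
contact_force: [-0.5, 0.7, -1.7]
gripper_width: 0.101
```

```bash
python3 - <<'E'
from m import *
a=snap("scene","s29")
cv2.imwrite("pics/s29z.png",cv2.resize(a[90:240,320:500,::-1],None,fx=4.4,fy=4,interpolation=cv2.INTER_CUBIC))
a=snap("top","t29")
cv2.imwrite("pics/t29z.png",cv2.resize(a[160:280,380:520,::-1],None,fx=5,fy=5,interpolation=cv2.INTER_CUBIC))
s=state();p=s["tool_pos"];print(p,s["tool_rot"],s["contact_force"],s["ft_torque"],s["gripper_width"]*85.4)
E
```

```text
[ 0.5695 -0.2959  0.1535] [-0.0001  0.7676  0.6409  0.    ] [ 1.0625 -0.3648 -2.5384] [-0.0178  0.0088  0.0266] 9.10826821352797
```

View pics/s29z.png

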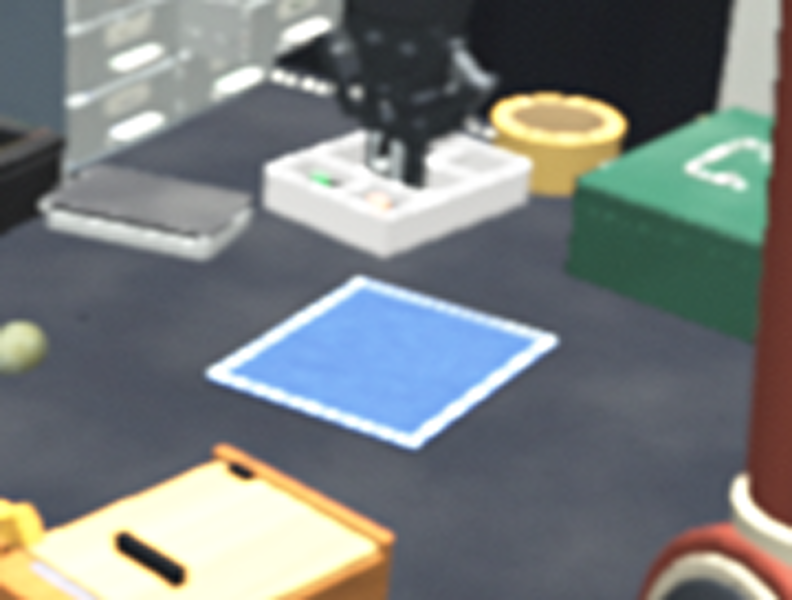

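View pics/t29z.png

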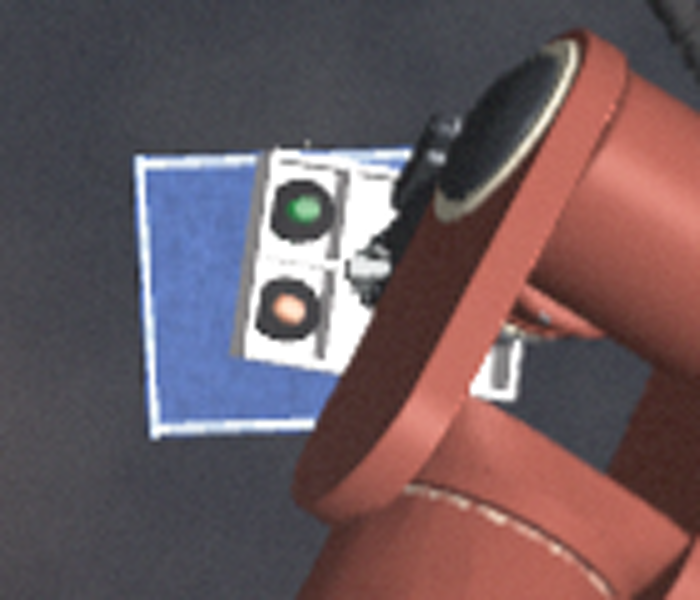

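>>> {"fn": "servo_tool", "kwargs": {"deltas": [[[0,0,-0.5,-8,0.3],[0,-0.5,-1,-20,0.8],[0,-0.7,-1.5,-35,1.3],[0,-0.7,-1.5,-50,1.7],[0,-0.7,-1.5,-65,2]]]}}

```text
time: 35.62
tool_pos: [0.5686, -0.2976, 0.0873]
tool_rot: [-0.0, 0.696, 0.718, -0.0]
contact_force: [0.1, -0.3, -1.5]
gripper_width: 0.101
```

>>> {"fn": "servo_tool", "kwargs": {"deltas": [[[0,0,0,-14,0],[0,0,0,-26,0],[0,0,0,-36,0],[0,0,0,-42,0],[0,0,0,-44,0]]]}}

```text
time: 36.25
tool_pos: [0.5688, -0.2979, 0.0442]
tool_rot: [-0.0, 0.697, 0.717, -0.0]
contact_force: [-0.4, -0.1, -1.7]
gripper_width: 0.103
```

```bash
python3 - <<'E'
from m import *
a=snap("scene","s30")
cv2.imwrite("pics/s30z.png",cv2.resize(a[110:230,340:480,::-1],None,fx=5.5,fy=5,interpolation=cv2.INTER_CUBIC))
s=state();p=s["tool_pos"];print(p,s["tool_rot"],s["contact_force"],s["ft_torque"],s["gripper_width"]*85.4)
E
```

```text
[ 0.5688 -0.2979  0.0443] [-0.      0.6967  0.7174 -0.    ] [-0.1378 -0.1446 -1.6939] [-0.0008 -0.0097 -0.0556] 8.44526193289058
```

View pics/s30z.png

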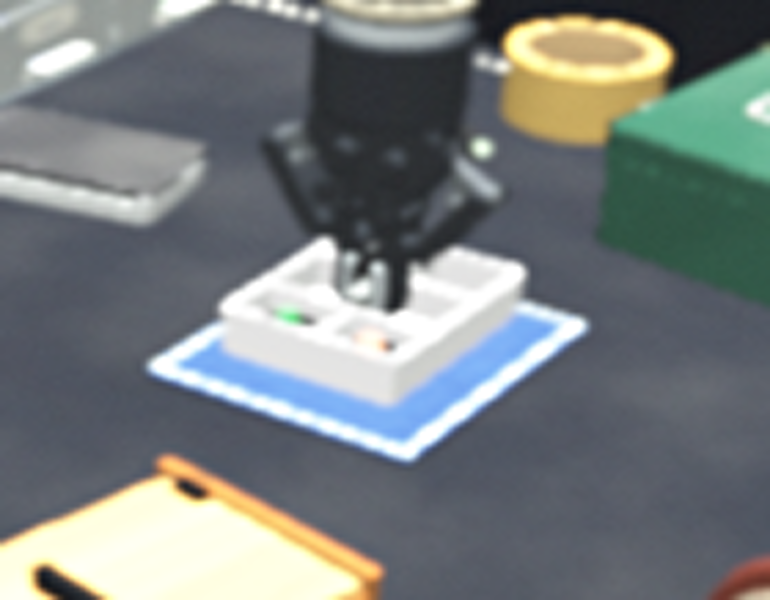

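The insert hangs level about 10 mm over the pad, aligned with it. I'll lower gently.

>>> {"fn": "servo_tool", "kwargs": {"deltas": [[[0,0,0,-2.5,0],[0,0,0,-5,0],[0,0,0,-7,0],[0,0,0,-8,0],[0,0,0,-8.5,0]]]}}

```text
time: 36.92
tool_pos: [0.5688, -0.2979, 0.0359]
tool_rot: [-0.0, 0.697, 0.717, -0.0]
contact_force: [0.1, -0.3, -0.9]
gripper_width: 0.105
```

>>> {"fn": "servo_tool", "kwargs": {"deltas": [[[0,0,0,-0.5,0],[0,0,0,-1,0],[0,0,0,-1.5,0],[0,0,0,-1.5,0]]]}}

```text
time: 37.42
tool_pos: [0.5689, -0.2979, 0.0348]
tool_rot: [-0.0, 0.697, 0.717, -0.0]
contact_force: [-1.2, 1.1, 1.5]
gripper_width: 0.103
```

Contact: Fz went from −1.7 to +1.5 N. I'll open partly and withdraw.

>>> {"fn": "servo_tool", "kwargs": {"deltas": [[[14,0,0,0,0],[20,0,0,0,0],[30,0,0,0,0],[38,0,0,0,0],[38,0,0,0,0]]]}}

```text
time: 38.05
tool_pos: [0.5688, -0.2979, 0.0345]
tool_rot: [0.0, 0.697, 0.717, -0.0]
contact_force: [0.0, -0.2, 0.1]
gripper_width: 0.446
```

>>> {"fn": "servo_tool", "kwargs": {"deltas": [[[38,0,0,5,0],[38,0,0,15,0],[38,0,0,30,0],[38,0,0,50,0],[38,0,0,75,0]]]}}

```text
time: 38.67
tool_pos: [0.5689, -0.2979, 0.1113]
tool_rot: [0.0, 0.697, 0.717, 0.0]
contact_force: [0.2, 0.1, -0.1]
gripper_width: 0.443
```

>>> {"fn": "servo_tool", "kwargs": {"deltas": [[[38,0,0,40,0],[38,0,0,90,0],[38,-30,40,110,0],[38,-70,80,110,0],[38,-110,120,110,0]]]}}

```text
time: 39.3
tool_pos: [0.4581, -0.177, 0.2217]
tool_rot: [0.001, 0.697, 0.717, 0.0]
contact_force: [-0.2, 0.7, 0.6]
gripper_width: 0.444
```

>>> {"fn": "servo_tool", "kwargs": {"deltas": [[[38,-25,50,0,0],[38,-45,100,0,0],[38,-60,150,0,0],[38,-60,150,0,0]]]}}

```text
time: 39.8
tool_pos: [0.3982, -0.0256, 0.221]
tool_rot: [0.001, 0.695, 0.719, 0.001]
contact_force: [0.5, -0.5, 0.3]
gripper_width: 0.44
```

```bash
python3 - <<'E'
from m import *
a=snap("scene","s31")
cv2.imwrite("pics/s31z.png",cv2.resize(a[110:310,240:480,::-1],None,fx=3.2,fy=3,interpolation=cv2.INTER_CUBIC))
a=snap("top","t31");cv2.imwrite("pics/t31z.png",cv2.resize(a[150:290,220:490,::-1],None,fx=2.9,fy=2.9,interpolation=cv2.INTER_CUBIC))
H,S,V=hsv(cv2.imread("pics/t31.png"))
c,s,p=comp((S<40)&(V>200),(412,195,470,242));r=cv2.minAreaRect(p);b=onz("top",cv2.boxPoints(r),.032);print("insert",onz("top",[r[0]],.032),np.linalg.norm(np.diff(b,axis=0),axis=1))
s=state();print(s["tool_pos"],s["contact_force"],s["joint_vel"])
E
```

```text
insert [[ 0.5692 -0.3009  0.032 ]] [0.1293 0.0997 0.1281]
[ 0.3991 -0.0278  0.2208] [ 0.295   0.0435 -0.5909] [-0.0313  0.0274 -0.0115 -0.0002 -0.0013  0.0003]
```

View pics/s31z.png

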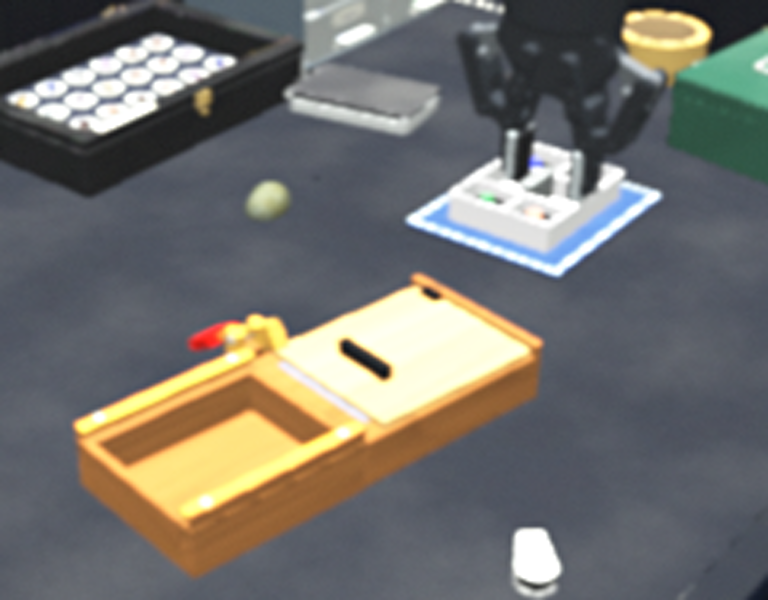

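View pics/t31z.png

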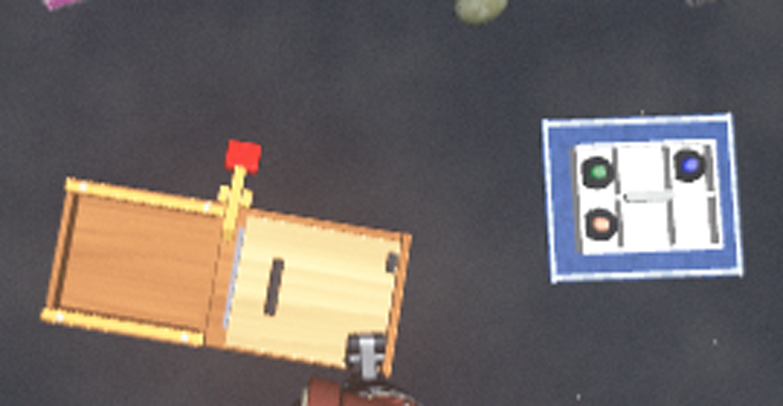

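>>> {"fn": "servo_tool", "kwargs": {"deltas": [[[38,0,0,0,0],[38,0,0,0,0]]]}}

```text
time: 40.15
tool_pos: [0.3991, -0.0288, 0.2196]
tool_rot: [-0.0, 0.697, 0.717, -0.0]
contact_force: [1.0, -0.2, -0.5]
gripper_width: 0.445
```

```bash
python3 -c "
from plant import job_done;print(job_done())"
```

```text
the job is handed in; nothing more can be done
None
```

The stone case is taken apart in the order asked, and I handed the job in at about 40 s of the 64 s allowed.

- **Keeper:** I pressed the red pad to its stop (about 14 N). The keeper stayed tipped up in every later picture.
- **Cover:** I pushed it across to the end stop. The first pushes left it skewed by about 4–5° with one corner lagging. I gripped the push bar and re-squared it twice, using up to 22 N on the cover. It ended square and up against the stop by eye. The top camera put the bar about 2 mm short of where 160 mm of travel should leave it, within the calibration error.
- **Insert:** I lifted it level by the rib and lowered it gently onto the pad, with about 1.5 N at touchdown. In the last top view its centre was at (0.569, −0.301) m, about 2 mm from the pad's measured centre (0.569, −0.303), and all three jars were standing in it.

The arm ended clear of everything at z 0.22 m with no contact force. I never touched the palm stones. The green one shows in place in the last picture; I did not re-check the pink one.

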